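# Close up the vacuum chamber crosswise and open its pump port

## Robot

A 7-joint arm with a two-finger parallel gripper is mounted at the origin on a cart in front of the work surface, level with it; the furniture and walls round the work are solid. World frame = base frame: x ahead of the robot, y to its left, z up, the work surface at z = 0. Lengths are in m, angles in rad, forces in N, time in s.
With the tool pointing down it reaches from about 0.4 to 0.875 m from the base axis. Payload 19.3 kg.
Tool frame: the origin (TCP) lies between the finger pads; the fingertips stand 19 mm ahead of it and the grasp point (between the pads) is the TCP; z points along the fingers, y is the direction in which the jaws open and shut (so a half turn about z gives the same grasp; the last joint's range is limited). The gripper opens to 85 mm and grips with 20 to 120 N. Pads are 22 mm wide; open, the fingers measure 114 mm over their backs; the gripper's body (76 mm by 85 mm) begins 54 mm behind the grasp point. The pads swing forward as they close: fully open they stand 13 mm farther back than shut.
Start: joints at [1.1, 0.521, -0.036, 1.599, 0.021, 1.021, -0.113], TCP at [0.244, -0.575, 0.25] pointing down, gripper open.
Joint ranges: [-2.91, 2.91], [-0.3, 2.13], [-1.5, 1.42], [0.17, 2.43], [-1.26, 4.41], [0.16, 1.93], [-2.52, 2.52]. Speed limits (rad/s): [1.89, 1.89, 2.39, 2.39, 3.01, 3.01, 3.01].

## Interface

Orientations are given as [roll, pitch, yaw] about the fixed x, y, z axes, in that order (R = Rz(yaw) Ry(pitch) Rx(roll)).
In Python, from workcell import status, imaging, bot gives the robot as it stands.
- The arm moves only by the shell command python3 -m handwheel 'ROWS' [FORCE]. ROWS is JSON, a list of rows, each an object with "offset": the shift along the tool's x, y, z in mm, a list of three; "rot": the turn, a rotation vector about the tool's x, y, z in degrees, a list of three; "claw": the opening, from -1 (shut) to 1 (fully open). A call has 1 to 12 rows; each row shifts and turns the commanded pose from where the row before left it, along the tool's axes as they then stand; what a row does not reach is not made up. A row lasts 1/10 s, in which the tool goes at most 50 mm and 8.59 degrees, less where a joint would pass 70% of its speed; a pose out of reach is approached as far as the arm can. A call is refused whole if a number of a shift passes 50 or a number of a turn 8.59, either way. A call with a gripper value outside its range is refused whole. The fingers move at their own pace and stop on an object; FORCE is the grip in N (left out, the last holds). Time passes only in rows, so rows that do not move let the fingers close. It gives the time, the measured TCP pose, the force and the opening at its end, in the units of the state.
- status.observe(): the state, without advancing time (a new reading comes with each control period).
- imaging.grab_frame(name): name is "side" or "top"; returns a dict with "color" (384x512x3 uint8, red, green, blue), "range_z" (384x512 float32, m along the optical axis (not along the pixel's ray), 0 where there is no reading), "fx", "fy", "cx", "cy" (pixels), "camera_from_world" (4x4, takes a point from world to camera coordinates). Camera axes: x right, y down, z forward; pixel columns grow to the right and rows downward; lengths in m; the calibration is good to about 2 mm. A picture is of the moment at which its call begins.
- bot.job_done(): hands the job in, once; it reports no verdict.
Trained networks look in the newest picture that a camera, given by its name, has taken for a name from the list of things; names that differ only in an ending like _2 or _b are one class to them, and where a whole thing is asked for, a point or a joint stands for the part that bears it (a point fixed in the world has none). Each returns a list of dicts, best first, with "conf" (0 to 1); they miss things now and then, are a little off and sometimes report something else, mostly with a low value. They report only what shows in the picture. A call takes as long as a camera call.
- imaging.regions_of(thing, camera): "region" (384x512 bool, what is visible of it) and "box" ([centre column, centre row, width, height] in pixels, round what is visible of it).
- imaging.mark_of(thing, camera): "uv" ([column, row] in pixels: a listed point, or the origin of a listed thing).
The state is a dict: "clock": time; "qpos": joint angles; "qd": joint speeds; "joint_efforts": joint torques, N m; "position": TCP position; "tool_rot": TCP orientation; "force": force on the tool from outside, world axes, zero at the start; "moment": the same for the moment, N m; "grip_width": finger opening in m.
Only numpy, scipy, OpenCV 4.12 (cv2) and the standard library are available. Lean on these libraries where they do the work, as an engineer would, in place of code of your own. Each camera call takes 0.05 s, during which the arm holds its last target.

## Task

The vacuum chamber's cover lies on its gasket with the four wing screws still loose: turn all four clockwise home to their stops, going crosswise (after the first screw the one diagonally opposite, then the other two), so that the gasket is squeezed evenly. Keep the pump port in the middle covered until the lid is tight, then swing its dust cover fully aside on its pin so the pump can be connected. Leave the beaker, jar and hex key where they are.

Things in the scene. Friction and masses are not known exactly. Their poses are not given: they have to be found in the camera images.
- screw_1 (a joint): turn of the steel wing screw at the near left corner of the cover (diagonally opposite screw_3); grows as it is turned clockwise seen from above; it starts loose, somewhere between 0 and 0.4 rad, and comes home against a rigid stop at 1.4 rad. Stiff thread friction of about 0.09 N m holds it wherever it is left
- screw_1_axis (a point): point on the upright axis of screw_1, at mid height of its wings (20.5 mm above the cover's top face). The screw: two upright round wings 5 mm thick, opposite each other, standing from 11 to 30 mm above the cover, reaching from 7 to 26 mm from the axis (52 mm over both); between them the hub, 17 mm wide, is only 15 mm high above the cover
- screw_1_wing (a point): middle of one wing of screw_1, 16.5 mm out from the axis point at the same height; the direction from the axis point to here is the line of the wings
- screw_2 (a joint): turn of the steel wing screw at the far left corner of the cover (diagonally opposite screw_4); grows as it is turned clockwise seen from above; it starts loose, somewhere between 0 and 0.4 rad, and comes home against a rigid stop at 1.4 rad. Stiff thread friction of about 0.09 N m holds it wherever it is left
- screw_2_axis (a point): point on the upright axis of screw_2, at mid height of its wings (20.5 mm above the cover's top face). The screw: two upright round wings 5 mm thick, opposite each other, standing from 11 to 30 mm above the cover, reaching from 7 to 26 mm from the axis (52 mm over both); between them the hub, 17 mm wide, is only 15 mm high above the cover
- screw_2_wing (a point): middle of one wing of screw_2, 16.5 mm out from the axis point at the same height; the direction from the axis point to here is the line of the wings
- screw_3 (a joint): turn of the steel wing screw at the far right corner of the cover (diagonally opposite screw_1); grows as it is turned clockwise seen from above; it starts loose, somewhere between 0 and 0.4 rad, and comes home against a rigid stop at 1.4 rad. Stiff thread friction of about 0.09 N m holds it wherever it is left
- screw_3_axis (a point): point on the upright axis of screw_3, at mid height of its wings (20.5 mm above the cover's top face). The screw: two upright round wings 5 mm thick, opposite each other, standing from 11 to 30 mm above the cover, reaching from 7 to 26 mm from the axis (52 mm over both); between them the hub, 17 mm wide, is only 15 mm high above the cover
- screw_3_wing (a point): middle of one wing of screw_3, 16.5 mm out from the axis point at the same height; the direction from the axis point to here is the line of the wings
- screw_4 (a joint): turn of the steel wing screw at the near right corner of the cover (diagonally opposite screw_2); grows as it is turned clockwise seen from above; it starts loose, somewhere between 0 and 0.4 rad, and comes home against a rigid stop at 1.4 rad. Stiff thread friction of about 0.09 N m holds it wherever it is left
- screw_4_axis (a point): point on the upright axis of screw_4, at mid height of its wings (20.5 mm above the cover's top face). The screw: two upright round wings 5 mm thick, opposite each other, standing from 11 to 30 mm above the cover, reaching from 7 to 26 mm from the axis (52 mm over both); between them the hub, 17 mm wide, is only 15 mm high above the cover
- screw_4_wing (a point): middle of one wing of screw_4, 16.5 mm out from the axis point at the same height; the direction from the axis point to here is the line of the wings
- port (a point): centre of the pump port's rim in the middle of the cover, 32 mm above the cover's top face; a steel stub of 40 mm outer and 25 mm bore diameter, 88 mm from each screw axis
- dust_cover (a joint): swing of the dust cover over the pump port about its upright pin: 0 = centred on the port (it starts between 0 and 0.2 rad), grows counter-clockwise seen from above; the port is wholly clear from about 1.57 rad, rigid stop at 1.9 rad. Light friction of 0.03 N m holds it wherever it is left
- dust_pin (a point): top of the dust cover's plate on its pivot pin, 29 mm from the port's axis on the chamber's far side, 37 mm above the cover's top face; a screw head 11 mm wide and 4 mm high stands on it. The plate is dark steel, 4 mm thick, a 42 mm disc about the port axis when shut
- dust_thumb (a point): mid height of the upright thumb pin, 11 mm thick and 19 mm high, that stands on the free end of the dust cover's plate, 43 mm from the pivot axis; from 37 to 56 mm above the cover's top face
- chamber: small heavy vacuum chamber, does not move: grey box with an aluminium flange, thin black gasket and aluminium cover 168 mm square; its origin is the centre of its underside on the worktop, z up, x from its front (round sight glass) to its back, y to its left. The cover's top face is 100 mm above the worktop; the screw axes stand 62 mm from the middle in x and y
- beaker: empty glass beaker, 72 mm wide, 93 mm high, loose on the worktop left of the chamber; origin at the centre of its underside
- jar: small sample jar with a white lid, 44 mm wide, 60 mm high, loose on the worktop right of the chamber; origin at the centre of its underside
- hexkey: small black L-shaped hex key, 88 x 33 x 5 mm, loose on the worktop in front of the chamber; origin at the middle of its underside

How it is judged:
By the outcome, as a careful person would: the job done as asked, in the order asked, and still so for the second after the job is handed in, with the robot touching nothing.
It also fails if it takes over 72 s, if anything falls off the work surface, if the arm or the gripper's body presses on something with over 40 N, if the wrist force passes 120 N, or if a joint passes its speed limit or range.

## Working session

There is one attempt and no reset: what is moved stays moved. The work goes in short steps, Python scripts to look and compute and a shell command to move; the robot and the scene stay as the last step left them, time stands still between calls to the robot, and variables do not carry over. Pictures are saved under pics/ and viewed, and the job is handed in when it is done.

```bash
ls; mkdir -p pics; python3 - <<'E'
from workcell import status, imaging, bot
import cv2,numpy as np
s=status.observe(); print(s)
for n in("side","top"):
    f=imaging.grab_frame(n); cv2.imwrite(f"pics/{n}0.png",f["color"][:,:,::-1]); 
    print(n,f["fx"],f["fy"],f["cx"],f["cy"],np.round(f["camera_from_world"],4).tolist())
E
```

```text
pics
{'clock': 0.0, 'qpos': array([ 1.09976705,  0.52198949, -0.03631573,  1.59999238,  0.02122954,
        1.02115935, -0.11282781]), 'qd': array([-9.06708829e-04, -1.20960932e-03, -3.98616312e-04, -2.45254313e-05,
       -9.49607853e-04, -6.77924918e-04,  1.87462981e-03]), 'joint_efforts': array([-1.47071820e-03, -9.27112985e+01,  1.97878920e+00, -3.69938993e+01,
        1.76957552e-02,  8.20889894e-03, -2.29555587e-05]), 'position': array([ 0.2436891 , -0.5751808 ,  0.24974676]), 'tool_rot': array([-3.14043551e+00,  1.16224861e-04,  4.00796605e-01]), 'force': array([-0.3185013 , -0.76801693, -0.28402549]), 'moment': array([ 0.03453275,  0.02986231, -0.0042938 ]), 'grip_width': 0.08537508222536487}
side 362.8312398908057 362.8312398908057 255.45534225516872 191.5590623857556 [[-0.9495, -0.3135, -0.009, 0.4943], [-0.1291, 0.4167, -0.8998, 0.1703], [0.2859, -0.8533, -0.4361, 0.7597], [0.0, 0.0, 0.0, 1.0]]
top 474.48447993914107 474.48447993914107 250.28600957201638 196.85348657699603 [[0.0111, -0.9997, -0.0239, 0.0309], [-0.9888, -0.0074, -0.1487, 0.5386], [0.1485, 0.0253, -0.9886, 1.1368], [0.0, 0.0, 0.0, 1.0]]
```

View pics/side0.png

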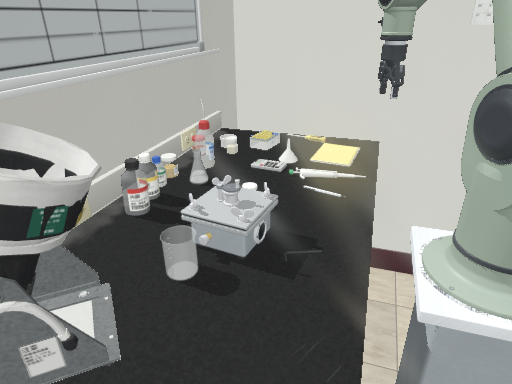

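View pics/top0.png

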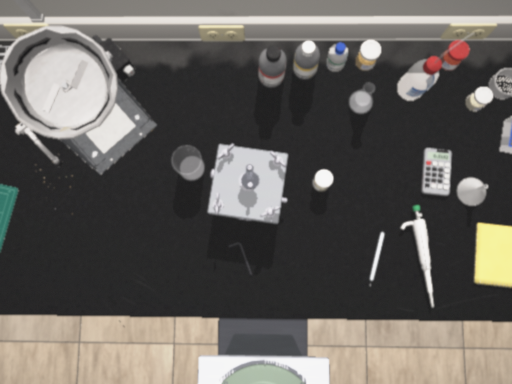

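```bash
cat > h.py <<'E'
from workcell import status, imaging, bot
import cv2,numpy as np
def ray(f,uv):
    T=np.array(f["camera_from_world"]);R=T[:3,:3];t=T[:3,3]
    d=R.T@np.array([(uv[0]-f["cx"])/f["fx"],(uv[1]-f["cy"])/f["fy"],1]); return -R.T@t,d
def atz(f,uv,z):
    o,d=ray(f,uv); return o+d*(z-o[2])/d[2]
def proj(f,p):
    T=np.array(f["camera_from_world"]);c=T[:3,:3]@np.array(p)+T[:3,3]
    return np.array([c[0]/c[2]*f["fx"]+f["cx"],c[1]/c[2]*f["fy"]+f["cy"]])
def cloud(f):
    v,u=np.mgrid[:384,:512];z=f["range_z"];T=np.array(f["camera_from_world"])
    c=np.stack([(u-f["cx"])/f["fx"]*z,(v-f["cy"])/f["fy"]*z,z],-1)
    return (c-T[:3,3])@T[:3,:3]
E
python3 - <<'E'
from h import *
for n in("top","side"):
    f=imaging.grab_frame(n)
    for t,z in [("screw_1_axis",.1205),("screw_1_wing",.1205),("port",.132),("dust_pin",.137),("dust_thumb",.1465),("chamber",0),("beaker",0),("jar",0),("hexkey",0)]:
        for d in imaging.mark_of(t,n)[:8]:
            print(n,t,round(d["conf"],2),np.round(d["uv"],1),np.round(atz(f,d["uv"],z),4))
E
```

```text
top screw_1_axis 0.38 [217.2 203.9] [0.5093 0.1101 0.1205]
top screw_1_wing 0.39 [217.6 196.2] [0.5273 0.1096 0.1205]
top port 0.74 [243.9 181.6] [0.5599 0.0486 0.132 ]
top port 0.27 [248.  170.2] [0.5867 0.0395 0.132 ]
top dust_pin 0.68 [250.2 168.2] [0.5904 0.0343 0.137 ]
top dust_thumb 0.7 [251.  186.5] [0.5461 0.0318 0.1465]
top chamber 0.6 [249.4 188.2] [0.5669 0.0394 0.    ]
top jar 0.57 [322.7 181. ] [ 0.587  -0.1489  0.    ]
top hexkey 0.52 [239.1 255.1] [0.3956 0.0635 0.    ]
side screw_1_axis 0.57 [242.1 212. ] [0.5117 0.1124 0.1205]
side screw_1_wing 0.63 [235.2 208.5] [0.531  0.1024 0.1205]
side port 0.77 [230.9 189.6] [0.565  0.0405 0.132 ]
side dust_pin 0.5 [217.5 182.8] [0.6048 0.0251 0.137 ]
side dust_pin 0.41 [219.5 183.6] [0.5985 0.0279 0.137 ]
side dust_thumb 0.51 [234.6 185.6] [0.553  0.0468 0.1465]
side chamber 0.58 [233.7 235.7] [ 0.5676  0.029  -0.    ]
side beaker 0.86 [182.2 267.4] [ 0.6282  0.1799 -0.    ]
side beaker 0.34 [191.7 195.7] [ 0.7703 -0.1401  0.    ]
side jar 0.48 [221.3 181.1] [ 0.7269 -0.2663  0.    ]
side hexkey 0.57 [304.8 258. ] [0.3823 0.0665 0.    ]
```

```bash
python3 - <<'E'
from h import *
f=imaging.grab_frame("top")
c=f["color"][135:230,195:300,::-1]; cv2.imwrite("pics/z0.png",cv2.resize(c,None,fx=6,fy=6,interpolation=cv2.INTER_CUBIC)[:600])
g=imaging.grab_frame("side")
c=g["color"][165:265,165:290,::-1]; cv2.imwrite("pics/z1.png",cv2.resize(c,None,fx=6,fy=6,interpolation=cv2.INTER_CUBIC)[:600])
for n,f in(("top",f),("side",g)):
    P=cloud(f); m=(f["range_z"]>0)&(np.abs(P[...,2]-.1)<.006)&(np.abs(P[...,0]-.565)<.14)&(np.abs(P[...,1]-.04)<.12)
    lab=cv2.connectedComponentsWithStats(m.astype(np.uint8))
    k=1+np.argmax(lab[2][1:,4]); q=P[lab[1]==k]; 
    print(n,len(q),cv2.minAreaRect(q[:,:2].astype(np.float32)*1000),np.median(q[:,2]))
E
```

```text
top 4051 ((564.6268310546875, 40.488800048828125), (167.9251251220703, 168.75538635253906), 81.93505859375) 0.09950983795550795
side 2021 ((565.4509887695312, 42.52156448364258), (168.39047241210938, 168.4651641845703), 82.17424774169922) 0.10019670689949414
```

View pics/z0.png

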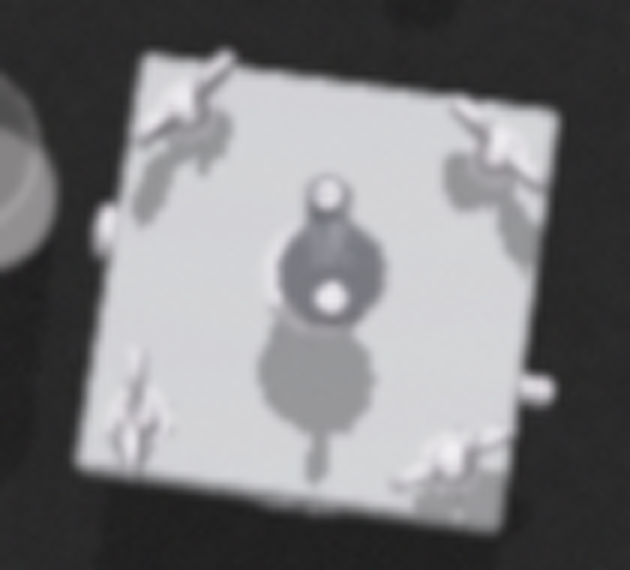

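View pics/z1.png

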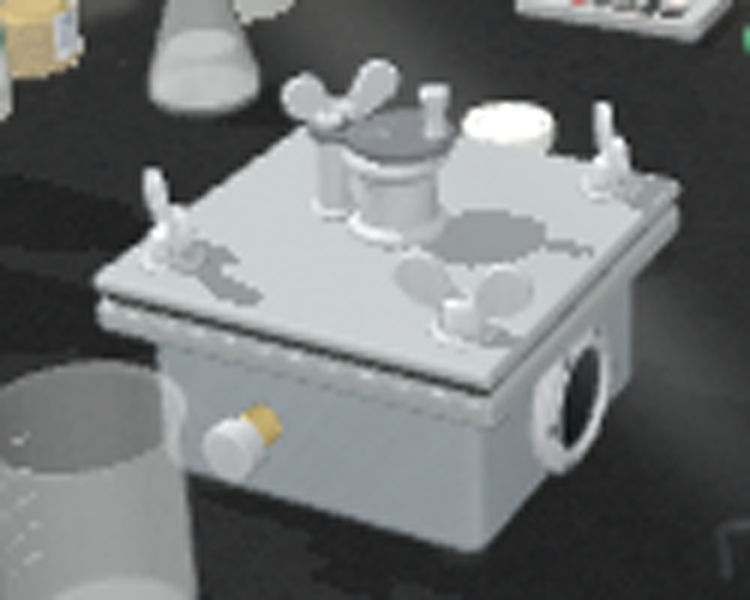

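```bash
python3 - <<'E'
from h import *
c=np.array([.5648,.0408]);a=np.radians(-8.0);R=np.array([[np.cos(a),-np.sin(a)],[np.sin(a),np.cos(a)]])
fs={n:imaging.grab_frame(n) for n in("top","side")}
Ps={n:cloud(f) for n,f in fs.items()}
for i,(sx,sy) in enumerate([(-1,1),(1,1),(1,-1),(-1,-1)],1):
    ax=c+R@np.array([sx,sy])*.062
    print(i,"axis",ax.round(4))
    for n in fs:
        P=Ps[n];m=(fs[n]["range_z"]>0)&(P[...,2]>.113)&(P[...,2]<.134)&(np.linalg.norm(P[...,:2]-ax,axis=-1)<.031)
        q=P[m][:,:2]
        mu=q.mean(0);w,V=np.linalg.eigh(np.cov((q-mu).T)); d=V[:,1];print("  ",n,len(q),(mu-ax).round(4),"ang",round(np.degrees(np.arctan2(d[1],d[0]))%180,1),np.sqrt(w).round(4))
P=Ps["top"];f=fs["top"]
m=(f["range_z"]>0)&(P[...,2]>.128)&(P[...,2]<.165)&(np.linalg.norm(P[...,:2]-c,axis=-1)<.06)
for zl,zh in((.128,.14),(.143,.165)):
    k=m&(P[...,2]>zl)&(P[...,2]<zh);print(zl,k.sum(),P[k].mean(0).round(4))
print(proj(f,[*c,.132]))
for t in("screw_2_axis","screw_3_wing","screw_4_axis"):
  for n in fs: print(t,n,[(round(d["conf"],2),np.round(atz(fs[n],d["uv"],.1205)[:2],4)) for d in imaging.mark_of(t,n)])
E
```

```text
1 axis [0.512  0.1108]
   top 66 [-0.0011 -0.001 ] ang 179.4 [0.0024 0.0137]
   side 138 [0.0002 0.0018] ang 178.8 [0.0017 0.0154]
2 axis [0.6348 0.0936]
   top 70 [-0.0014 -0.0002] ang 132.4 [0.0024 0.0145]
   side 61 [-0.0006  0.0041] ang 133.6 [0.0017 0.016 ]
3 axis [ 0.6176 -0.0292]
   top 67 [-0.0006  0.0003] ang 45.5 [0.0022 0.0144]
   side 99 [0.0001 0.0017] ang 45.3 [0.0019 0.0157]
4 axis [ 0.4948 -0.012 ]
   top 58 [-0.0008 -0.0001] ang 117.0 [0.0022 0.0151]
   side 49 [0.0002 0.0046] ang 117.8 [0.0017 0.0172]
0.128 299 [0.5688 0.0373 0.1359]
0.143 25 [0.557  0.0342 0.1542]
[247.32092833 179.5330769 ]
screw_2_axis top [(0.41, array([0.6305, 0.084 ]))]
screw_2_axis side [(0.73, array([ 0.5859, -0.028 ])), (0.52, array([0.6361, 0.0849]))]
screw_3_wing top [(0.64, array([ 0.6252, -0.0173])), (0.6, array([0.509 , 0.1094])), (0.47, array([0.5279, 0.1121])), (0.17, array([0.4843, 0.0097]))]
screw_3_wing side [(0.69, array([ 0.6193, -0.0071]))]
screw_4_axis top [(0.55, array([ 0.494 , -0.0107])), (0.32, array([0.4816, 0.0073]))]
screw_4_axis side [(0.46, array([ 0.5022, -0.0191]))]
```

```bash
python3 -m handwheel '[{"offset":[0,0,-10],"rot":[0,0,0],"claw":0},{"offset":[50,0,0],"rot":[0,0,0],"claw":0}]' 30; python3 -c "
from h import *
print(status.observe())"
```

```text
clock: 1.8
position: [0.2844, -0.5594, 0.2621]
tool_rot: [3.139, 0.003, 0.392]
force: [0.8, -1.1, 0.2]
grip_width: 0.0593
{'clock': 1.8, 'qpos': array([ 1.0300728 ,  0.51319328, -0.0381615 ,  1.58093478,  0.02583954,
        1.04630622, -0.19533439]), 'qd': array([-0.82448149,  0.04447953, -0.14915412, -0.06086829,  0.02889253,
        0.00815155, -0.9055687 ]), 'joint_efforts': array([ 11.97360724, -93.98042679,   2.14969128, -34.90155101,
        -0.32471079,   0.69767615,   5.07405594]), 'position': array([ 0.28437024, -0.55944599,  0.26211144]), 'tool_rot': array([3.13934615, 0.00328007, 0.39154361]), 'force': array([ 0.84122517, -1.07268626,  0.15862467]), 'moment': array([-0.07903452, -0.03771061,  0.04541438]), 'grip_width': 0.059252379795784925}
```

```bash
python3 -m handwheel '[{"offset":[33,-38,0],"rot":[0,0,0],"claw":0},{"offset":[33,-38,0],"rot":[0,0,0],"claw":0},{"offset":[33,-38,0],"rot":[0,0,0],"claw":0},{"offset":[33,-38,0],"rot":[0,0,0],"claw":0},{"offset":[33,-38,0],"rot":[0,0,0],"claw":0},{"offset":[33,-38,0],"rot":[0,0,0],"claw":0},{"offset":[33,-38,0],"rot":[0,0,0],"claw":0},{"offset":[33,-38,0],"rot":[0,0,0],"claw":0},{"offset":[33,-38,0],"rot":[0,0,0],"claw":0},{"offset":[33,-38,0],"rot":[0,0,0],"claw":0},{"offset":[33,-38,0],"rot":[0,0,0],"claw":0},{"offset":[33,-38,0],"rot":[0,0,0],"claw":0}]' 30
python3 -m handwheel '[{"offset":[0,0,0],"rot":[0,0,-8.5],"claw":0},{"offset":[0,0,0],"rot":[0,0,-8.5],"claw":0},{"offset":[0,0,0],"rot":[0,0,-8.5],"claw":0},{"offset":[0,0,0],"rot":[0,0,-8.5],"claw":0},{"offset":[0,0,0],"rot":[0,0,-8.5],"claw":0},{"offset":[0,0,0],"rot":[0,0,-8.5],"claw":0},{"offset":[0,0,0],"rot":[0,0,-8.5],"claw":0},{"offset":[0,0,0],"rot":[0,0,-8.5],"claw":0},{"offset":[0,0,0],"rot":[0,0,-8.5],"claw":0},{"offset":[0,0,0],"rot":[0,0,-8.5],"claw":0},{"offset":[0,0,0],"rot":[0,0,-8.5],"claw":0},{"offset":[0,0,0],"rot":[0,0,-8.5],"claw":0}]'
cat >> h.py <<'E'
def go(x,y,z,yaw):
    """tool-frame shift (translate first, then rotate) to goal"""
    from scipy.spatial.transform import Rotation as Ro
    s=status.observe();R=Ro.from_euler('xyz',s["tool_rot"]);G=Ro.from_euler('xyz',[np.pi,0,np.radians(yaw)])
    d=R.inv().apply(np.array([x,y,z])-s["position"])*1000
    d2=G.inv().apply(np.array([x,y,z])-s["position"])*1000
    r=(R.inv()*G).as_rotvec(degrees=True)
    print("t",round(s["clock"],2),"pos",s["position"].round(4),"yaw",np.degrees(s["tool_rot"]).round(1),"F",s["force"].round(1),"M",s["moment"].round(2),"w",round(s["grip_width"],4),"q",s["qpos"].round(2))
    print("shift now-axes",d.round(1),"shift goal-axes",d2.round(1),"rot",r.round(1))
E
python3 -c "
from h import *
go(.512,.111,.20,179)"
```

```text
clock: 3.0
position: [0.4759, 0.0166, 0.2613]
tool_rot: [3.141, -0.001, 0.4]
force: [1.9, -0.2, 0.2]
grip_width: 0.0427
clock: 4.2
position: [0.4756, 0.0145, 0.261]
tool_rot: [3.141, 0.001, 2.187]
force: [0.1, 0.2, 0.3]
grip_width: 0.0428
t 4.2 pos [0.4756 0.0145 0.261 ] yaw [1.800e+02 1.000e-01 1.253e+02] F [0.1 0.2 0.3] M [0.01 0.04 0.04] w 0.0428 q [ 0.38  0.33 -0.67  1.94  0.25  0.95  0.21]
shift now-axes [57.8 85.5 61. ] shift goal-axes [-34.7  97.1  61. ] rot [ -0.    0.1 -53.7]
```

```bash
python3 -m handwheel '[{"offset":[0,0,0],"rot":[0,0,-8.5],"claw":0},{"offset":[0,0,0],"rot":[0,0,-8.5],"claw":0},{"offset":[0,0,0],"rot":[0,0,-8.5],"claw":0},{"offset":[0,0,0],"rot":[0,0,-8.5],"claw":0},{"offset":[0,0,0],"rot":[0,0,-8.5],"claw":0},{"offset":[0,0,0],"rot":[0,0,-8.5],"claw":0},{"offset":[0,0,0],"rot":[0,0,-2.7],"claw":0},{"offset":[-17,49,30],"rot":[0,0,0],"claw":0},{"offset":[-17,48,30],"rot":[0,0,0],"claw":0},{"offset":[0,0,0],"rot":[0,0,0],"claw":0}]' 30
python3 - <<'E'
from h import *
go(.512,.111,.137,179)
f=imaging.grab_frame("top")
c=f["color"][135:230,195:300,::-1]; cv2.imwrite("pics/z2.png",cv2.resize(c,None,fx=6,fy=6,interpolation=cv2.INTER_CUBIC)[:600])
E
```

```text
clock: 5.2
position: [0.5058, 0.1008, 0.2082]
tool_rot: [3.139, -0.002, 3.124]
force: [-0.7, -0.5, 1.8]
grip_width: 0.0427
t 5.2 pos [0.5058 0.1008 0.2082] yaw [ 1.799e+02 -1.000e-01  1.790e+02] F [-0.7 -0.5  1.8] M [-0.08  0.03 -0.01] w 0.0427 q [ 0.3   0.51 -0.82  1.9   0.46  0.93  0.81]
shift now-axes [-6.2 10.2 71.2] shift goal-axes [-6.1 10.3 71.2] rot [ 0.1 -0.1  0. ]
```

View pics/z2.png

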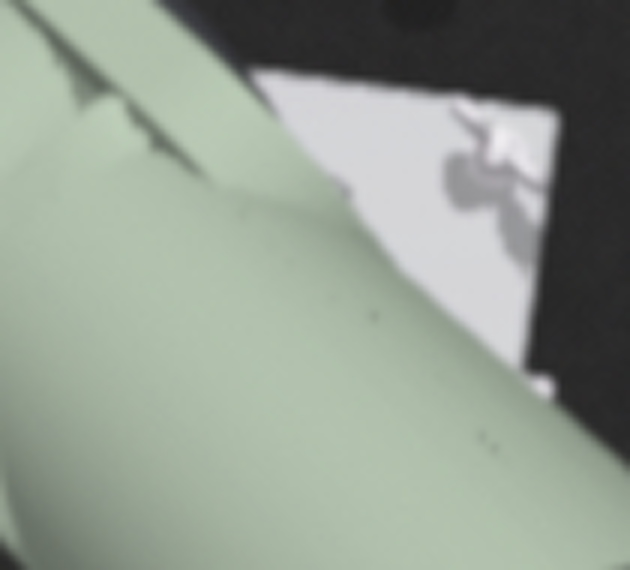

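```bash
python3 -m handwheel '[{"offset":[-6,10,10],"rot":[0,0,0],"claw":0},{"offset":[0,0,20],"rot":[0,0,0],"claw":0},{"offset":[0,0,20],"rot":[0,0,0],"claw":0},{"offset":[0,0,10],"rot":[0,0,0],"claw":0},{"offset":[0,0,0],"rot":[0,0,0],"claw":0}]' 30
python3 - <<'E'
from h import *
go(.512,.111,.137,179)
f=imaging.grab_frame("side")
c=f["color"][125:265,165:320,::-1]; cv2.imwrite("pics/z3.png",cv2.resize(c,None,fx=5,fy=5,interpolation=cv2.INTER_CUBIC)[:600])
E
```

```text
clock: 5.75
position: [0.5119, 0.1044, 0.1496]
tool_rot: [-3.141, -0.001, 3.117]
force: [-0.3, -0.2, -0.4]
grip_width: 0.0427
t 5.75 pos [0.5119 0.1044 0.1496] yaw [-1.800e+02 -1.000e-01  1.786e+02] F [-0.3 -0.2 -0.4] M [-0.   -0.03  0.04] w 0.0427 q [ 0.24  0.6  -0.76  1.93  0.55  0.83  0.73]
shift now-axes [ 0.   6.6 12.6] shift goal-axes [ 0.   6.6 12.6] rot [-0.  -0.1 -0.4]
```

View pics/z3.png

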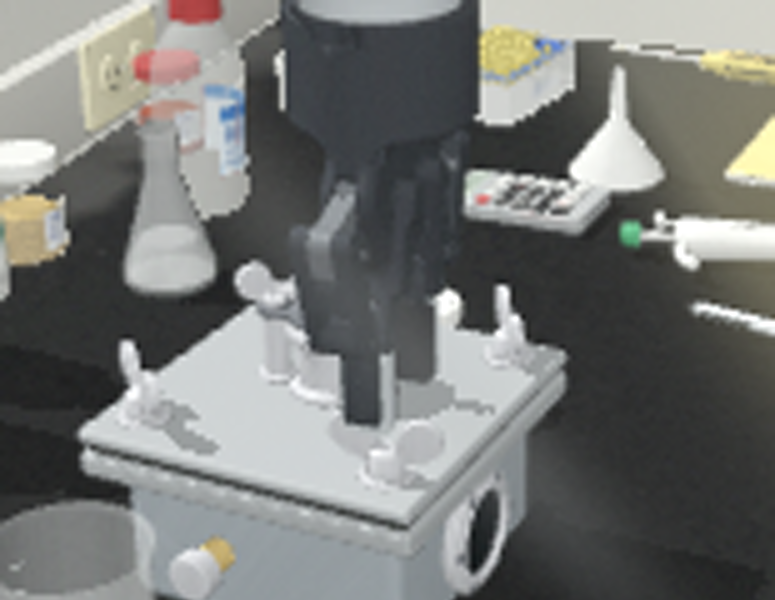

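```bash
python3 - <<'E'
from h import *
f=imaging.grab_frame("side")
for p in ([.512,.111,.1205],[.523,.125,.135],[.501,.125,.135],[.523,.125,.1305],[.501,.125,.1305],[.523,.083,.135],[.501,.083,.135]): print(p,((proj(f,p)-[165,125])*5).round(0))
E
```

```text
[0.512, 0.111, 0.1205] [386. 433.]
[0.523, 0.125, 0.135] [348. 414.]
[0.501, 0.125, 0.135] [399. 422.]
[0.523, 0.125, 0.1305] [348. 424.]
[0.501, 0.125, 0.1305] [399. 432.]
[0.523, 0.083, 0.135] [383. 370.]
[0.501, 0.083, 0.135] [432. 377.]
```

```bash
python3 -m handwheel '[{"offset":[0,7,0],"rot":[0,0,0],"claw":0},{"offset":[0,0,6],"rot":[0,0,0],"claw":0},{"offset":[0,0,6],"rot":[0,0,0],"claw":0},{"offset":[0,0,0],"rot":[0,0,0],"claw":0},{"offset":[0,0,0],"rot":[0,0,0],"claw":-0.6}]' 30
python3 -c "
from h import *
go(.512,.111,.1375,179)"
```

```text
clock: 6.35
position: [0.5121, 0.1122, 0.1377]
tool_rot: [-3.141, -0.001, 3.118]
force: [0.1, 0.8, 0.8]
grip_width: 0.0295
t 6.35 pos [0.5121 0.1122 0.1377] yaw [-180.    -0.   178.7] F [0.1 0.8 0.8] M [0.02 0.06 0.01] w 0.0295 q [ 0.21  0.62 -0.74  1.93  0.57  0.81  0.7 ]
shift now-axes [ 0.1 -1.2  0.2] shift goal-axes [ 0.1 -1.2  0.2] rot [-0.  -0.  -0.3]
```

```bash
python3 -m handwheel '[{"offset":[0,0,0],"rot":[0,0,0],"claw":-0.7},{"offset":[0,0,0],"rot":[0,0,0],"claw":-1},{"offset":[0,0,0],"rot":[0,0,0],"claw":-1},{"offset":[0,0,0],"rot":[0,0,0],"claw":-1},{"offset":[0,0,0],"rot":[0,0,0],"claw":-1}]' 30
python3 -c "
from h import *
go(.512,.111,.1375,179)"
```

```text
clock: 6.85
position: [0.5122, 0.1105, 0.1379]
tool_rot: [-3.139, -0.0, 3.117]
force: [-0.2, -9.6, 4.8]
grip_width: 0.0033
t 6.85 pos [0.5122 0.1105 0.1379] yaw [-179.8   -0.   178.6] F [-0.2 -9.6  4.8] M [-2.18  0.14 -0.02] w 0.0033 q [ 0.21  0.62 -0.74  1.93  0.57  0.81  0.7 ]
shift now-axes [0.2 0.5 0.4] shift goal-axes [0.2 0.5 0.4] rot [-0.2 -0.  -0.4]
```

```bash
python3 -m handwheel '[{"offset":[0,-2,0],"rot":[0,0,0],"claw":-1},{"offset":[0,0,0],"rot":[0,0,3],"claw":-1},{"offset":[0,0,0],"rot":[0,0,6],"claw":-1},{"offset":[0,0,0],"rot":[0,0,6],"claw":-1},{"offset":[0,0,0],"rot":[0,0,6],"claw":-1},{"offset":[0,0,0],"rot":[0,0,6],"claw":-1},{"offset":[0,0,0],"rot":[0,0,6],"claw":-1},{"offset":[0,0,0],"rot":[0,0,6],"claw":-1}]' 50
python3 -c "
from h import *
go(.512,.111,.1375,179-45)"
```

```text
clock: 7.65
position: [0.5124, 0.1106, 0.1381]
tool_rot: [3.141, 0.0, 2.434]
force: [-0.1, 1.2, -1.2]
grip_width: 0.0019
t 7.65 pos [0.5124 0.1106 0.1381] yaw [180.    0.  139.4] F [-0.1  1.2 -1.2] M [ 0.11 -0.16  0.12] w 0.0019 q [ 0.1   0.57 -0.57  1.94  0.45  0.75  0.13]
shift now-axes [0.5 0.1 0.6] shift goal-axes [0.5 0.  0.6] rot [0.  0.  5.4]
```

```bash
python3 - <<'E'
from h import *
f=imaging.grab_frame("side")
c=f["color"][165:245,195:300,::-1]; cv2.imwrite("pics/z4.png",cv2.resize(c,None,fx=7,fy=7,interpolation=cv2.INTER_CUBIC)[:600])
E
```

```text
(no output)
```

View pics/z4.png

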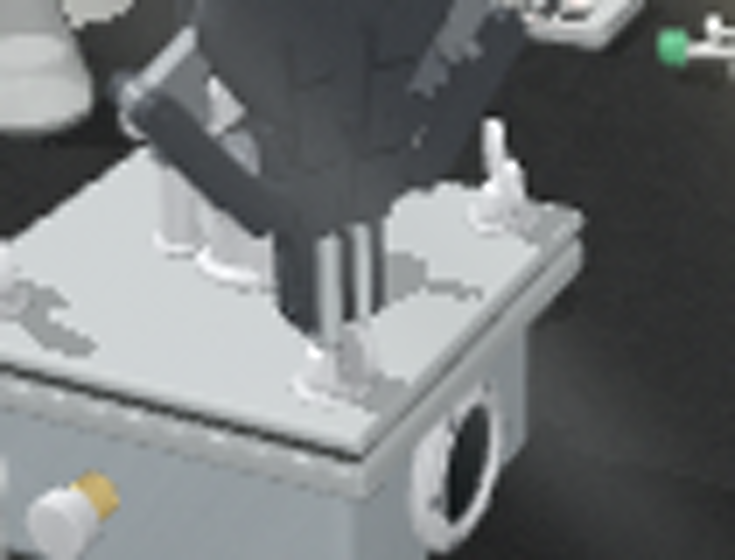

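```bash
python3 -m handwheel '[{"offset":[0,0,0],"rot":[0,0,5],"claw":-1},{"offset":[0,0,0],"rot":[0,0,5],"claw":-1},{"offset":[0,0,0],"rot":[0,0,5],"claw":-1}]' 50
python3 -c "
from h import *
go(.512,.111,.1375,179-57)"
python3 -m handwheel '[{"offset":[0,0,0],"rot":[0,0,4],"claw":-1},{"offset":[0,0,0],"rot":[0,0,4],"claw":-1}]' 50
python3 -c "
from h import *
go(.512,.111,.1375,179-66)"
python3 -m handwheel '[{"offset":[0,0,0],"rot":[0,0,4],"claw":-1},{"offset":[0,0,0],"rot":[0,0,0],"claw":-1}]' 50
python3 -c "
from h import *
go(.512,.111,.1375,179-66)"

```

```text
clock: 8.0
position: [0.5125, 0.1107, 0.138]
tool_rot: [3.141, -0.0, 2.175]
force: [1.7, 1.6, -1.2]
grip_width: 0.0022
t 8.0 pos [0.5125 0.1107 0.138 ] yaw [179.9  -0.  124.6] F [ 1.7  1.6 -1.2] M [ 0.35 -0.37  0.1 ] w 0.0022 q [ 0.05  0.56 -0.51  1.94  0.4   0.73 -0.09]
shift now-axes [ 0.5 -0.2  0.5] shift goal-axes [ 0.5 -0.2  0.5] rot [ 0.1 -0.   2.6]
clock: 8.2
position: [0.5125, 0.1107, 0.1381]
tool_rot: [3.141, -0.0, 2.036]
force: [1.2, 1.8, 0.5]
grip_width: 0.0021
t 8.2 pos [0.5125 0.1107 0.1381] yaw [179.9  -0.  116.7] F [1.2 1.8 0.5] M [ 0.25 -0.23  0.68] w 0.0021 q [ 0.03  0.56 -0.47  1.94  0.37  0.73 -0.2 ]
shift now-axes [ 0.5 -0.3  0.6] shift goal-axes [ 0.5 -0.4  0.6] rot [ 0.1 -0.   3.7]
clock: 8.4
position: [0.5123, 0.1106, 0.1381]
tool_rot: [3.141, 0.0, 1.968]
force: [0.6, 0.6, 1.1]
grip_width: 0.0021
t 8.4 pos [0.5123 0.1106 0.1381] yaw [180.    0.  112.8] F [0.6 0.6 1.1] M [ 0.04 -0.17  1.05] w 0.0021 q [ 0.01  0.55 -0.46  1.95  0.36  0.72 -0.26]
shift now-axes [ 0.5 -0.2  0.6] shift goal-axes [ 0.5 -0.2  0.6] rot [ 0.   0.  -0.2]
```

```bash
python3 -m handwheel '[{"offset":[0,0,0],"rot":[0,0,0],"claw":-0.2},{"offset":[0,0,0],"rot":[0,0,0],"claw":0},{"offset":[0,0,0],"rot":[0,0,0],"claw":0},{"offset":[0,0,-20],"rot":[0,0,0],"claw":0},{"offset":[0,0,-30],"rot":[0,0,0],"claw":0},{"offset":[0,0,-20],"rot":[0,0,0],"claw":0}]' 50
python3 - <<'E'
from h import *
go(.6176,-.0285,.21,225)
f=imaging.grab_frame("side")
c=f["color"][165:245,195:300,::-1]; cv2.imwrite("pics/z5.png",cv2.resize(c,None,fx=7,fy=7,interpolation=cv2.INTER_CUBIC)[:600])
P=cloud(f);ax=np.array([.5125,.1107])
m=(f["range_z"]>0)&(P[...,2]>.113)&(P[...,2]<.134)&(np.linalg.norm(P[...,:2]-ax,axis=-1)<.031)
q=P[m][:,:2];mu=q.mean(0);w,V=np.linalg.eigh(np.cov((q-mu).T)); d=V[:,1];print(len(q),(mu-ax).round(4),"ang",np.degrees(np.arctan2(d[1],d[0]))%180)
E
```

```text
clock: 9.0
position: [0.5124, 0.1104, 0.2094]
tool_rot: [3.141, -0.0, 1.967]
force: [0.6, -0.2, 0.5]
grip_width: 0.0427
t 9.0 pos [0.5124 0.1104 0.2094] yaw [180.   -0.  112.7] F [ 0.6 -0.2  0.5] M [-0.06 -0.06  0.01] w 0.0427 q [ 0.06  0.45 -0.5   1.89  0.28  0.87 -0.19]
shift now-axes [-168.7   43.5   -0.6] shift goal-axes [  23.8 -172.6   -0.6] rot [   0.     0.  -112.3]
64 [0.     0.0037] ang 120.86170432207409
```

View pics/z5.png

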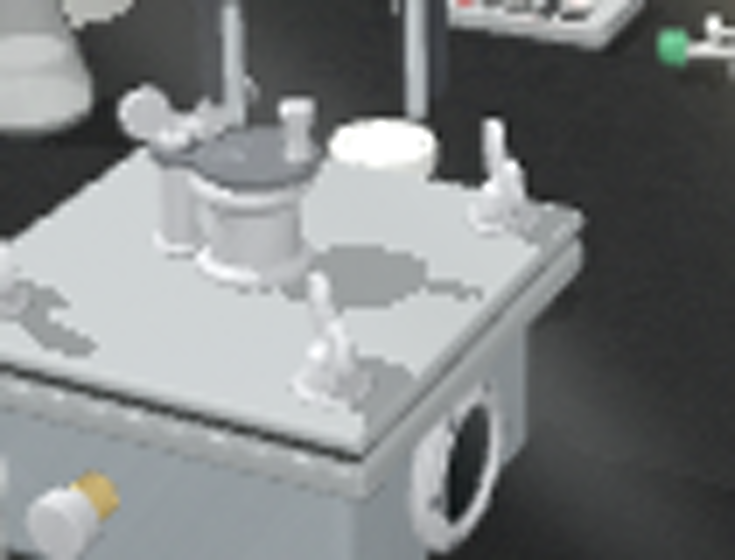

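```bash
python3 -m handwheel '[{"offset":[-42,11,0],"rot":[0,0,0],"claw":0},{"offset":[-42,11,0],"rot":[0,0,0],"claw":0},{"offset":[-42,11,0],"rot":[0,0,0],"claw":0},{"offset":[-42,11,0],"rot":[0,0,0],"claw":0},{"offset":[0,0,0],"rot":[0,0,-8.5],"claw":0},{"offset":[0,0,0],"rot":[0,0,-8.5],"claw":0},{"offset":[0,0,0],"rot":[0,0,-8.5],"claw":0},{"offset":[0,0,0],"rot":[0,0,-8.5],"claw":0},{"offset":[0,0,0],"rot":[0,0,-8.5],"claw":0},{"offset":[0,0,0],"rot":[0,0,-8.5],"claw":0},{"offset":[0,0,0],"rot":[0,0,-8.5],"claw":0},{"offset":[0,0,0],"rot":[0,0,-8.5],"claw":0}]' 30
python3 -m handwheel '[{"offset":[0,0,0],"rot":[0,0,-8.5],"claw":0},{"offset":[0,0,0],"rot":[0,0,-8.5],"claw":0},{"offset":[0,0,0],"rot":[0,0,-8.5],"claw":0},{"offset":[0,0,0],"rot":[0,0,-8.5],"claw":0},{"offset":[0,0,0],"rot":[0,0,-8.5],"claw":0},{"offset":[0,0,0],"rot":[0,0,-1.8],"claw":0},{"offset":[0,0,0],"rot":[0,0,0],"claw":0}]'
python3 -c "
from h import *
go(.6178,-.0292,.1375,225.4)"

```

```text
clock: 10.25
position: [0.6174, -0.028, 0.2076]
tool_rot: [3.142, -0.0, -3.123]
force: [0.9, -0.8, -0.5]
grip_width: 0.0429
clock: 10.95
position: [0.6174, -0.028, 0.2076]
tool_rot: [3.141, 0.0, -2.359]
force: [0.4, 0.3, 0.4]
grip_width: 0.0426
t 10.95 pos [ 0.6174 -0.028   0.2076] yaw [ 180.     0.  -135.2] F [0.4 0.3 0.4] M [0.05 0.   0.01] w 0.0426 q [ 0.53  0.71 -0.92  1.63  0.61  1.11  1.8 ]
shift now-axes [ 0.6 -1.2 70.1] shift goal-axes [ 0.6 -1.1 70.1] rot [ 0.   0.  -0.6]
```

```bash
python3 -m handwheel '[{"offset":[0.6,-1.2,20],"rot":[0,0,-0.6],"claw":0},{"offset":[0,0,20],"rot":[0,0,0],"claw":0},{"offset":[0,0,18],"rot":[0,0,0],"claw":0},{"offset":[0,0,6],"rot":[0,0,0],"claw":0},{"offset":[0,0,6],"rot":[0,0,0],"claw":0},{"offset":[0,0,0],"rot":[0,0,0],"claw":0}]' 30
python3 - <<'E'
from h import *
go(.6178,-.0292,.1375,225.4)
f=imaging.grab_frame("side")
c=f["color"][125:265,165:320,::-1]; cv2.imwrite("pics/z6.png",cv2.resize(c,None,fx=5,fy=5,interpolation=cv2.INTER_CUBIC)[:600])
E
```

```text
clock: 11.55
position: [0.6179, -0.029, 0.1377]
tool_rot: [3.141, -0.0, -2.347]
force: [0.2, -0.3, 0.2]
grip_width: 0.0427
t 11.55 pos [ 0.6179 -0.029   0.1377] yaw [ 180.    -0.  -134.5] F [ 0.2 -0.3  0.2] M [-0.01 -0.02 -0.04] w 0.0427 q [ 0.5   0.79 -0.86  1.68  0.7   1.01  1.76]
shift now-axes [ 0.3 -0.1  0.2] shift goal-axes [ 0.3 -0.1  0.2] rot [ 0.  -0.   0.1]
```

View pics/z6.png

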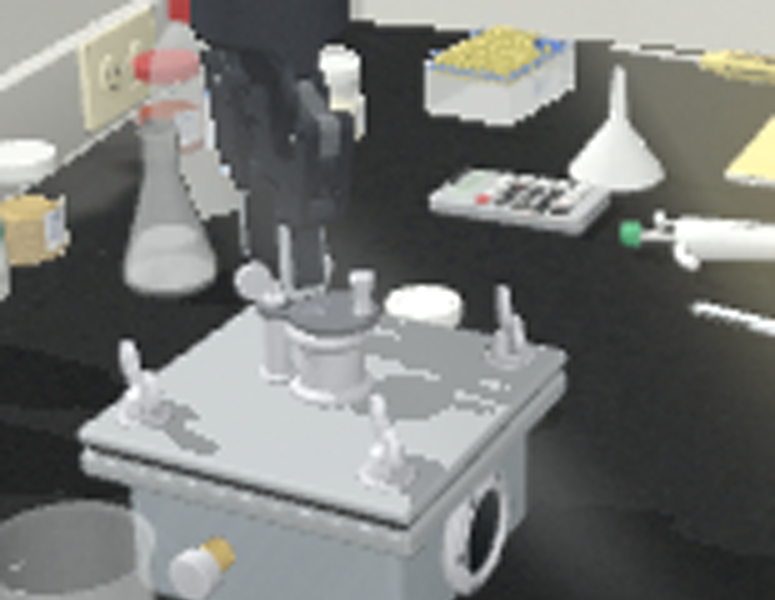

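```bash
python3 -m handwheel '[{"offset":[0,0,0],"rot":[0,0,0],"claw":-0.5},{"offset":[0,0,0],"rot":[0,0,0],"claw":-0.8},{"offset":[0,0,0],"rot":[0,0,0],"claw":-1},{"offset":[0,0,0],"rot":[0,0,0],"claw":-1},{"offset":[0,0,0],"rot":[0,0,0],"claw":-1},{"offset":[0,0,0],"rot":[0,0,0],"claw":-1}]' 30
python3 -c "
from h import *
go(.6178,-.0292,.1375,225.4)"
```

```text
clock: 12.2
position: [0.6186, -0.0296, 0.1384]
tool_rot: [-3.14, 0.001, -2.347]
force: [4.4, -3.2, 2.0]
grip_width: 0.003
t 12.2 pos [ 0.6186 -0.0296  0.1384] yaw [-179.9    0.  -134.5] F [ 4.4 -3.2  2. ] M [-0.74 -0.93 -0.06] w 0.003 q [ 0.5   0.79 -0.86  1.68  0.7   1.01  1.76]
shift now-axes [0.3 0.9 0.9] shift goal-axes [0.3 0.9 0.9] rot [-0.1  0.   0.1]
```

```bash
python3 -m handwheel '[{"offset":[0,-1,0],"rot":[0,0,0],"claw":-1},{"offset":[0,0,0],"rot":[0,0,3],"claw":-1},{"offset":[0,0,0],"rot":[0,0,6],"claw":-1},{"offset":[0,0,0],"rot":[0,0,6],"claw":-1},{"offset":[0,0,0],"rot":[0,0,6],"claw":-1},{"offset":[0,0,0],"rot":[0,0,6],"claw":-1},{"offset":[0,0,0],"rot":[0,0,6],"claw":-1},{"offset":[0,0,0],"rot":[0,0,6],"claw":-1},{"offset":[0,0,0],"rot":[0,0,6],"claw":-1},{"offset":[0,0,0],"rot":[0,0,6],"claw":-1}]' 50
python3 -c "
from h import *
go(.6178,-.0292,.1375,225.4-51)"
python3 -m handwheel '[{"offset":[0,0,0],"rot":[0,0,4],"claw":-1},{"offset":[0,0,0],"rot":[0,0,4],"claw":-1}]' 50
python3 -c "
from h import *
go(.6178,-.0292,.1375,225.4-59)"
python3 -m handwheel '[{"offset":[0,0,0],"rot":[0,0,4],"claw":-1},{"offset":[0,0,0],"rot":[0,0,4],"claw":-1}]' 50
python3 -c "
from h import *
go(.6178,-.0292,.1375,225.4-67)"
```

```text
clock: 13.2
position: [0.6188, -0.0298, 0.1384]
tool_rot: [-3.142, 0.001, 3.042]
force: [-1.1, -1.2, 6.0]
grip_width: 0.0016
t 13.2 pos [ 0.6188 -0.0298  0.1384] yaw [-180.     0.   174.3] F [-1.1 -1.2  6. ] M [-0.37  0.02  0.14] w 0.0016 q [ 0.39  0.73 -0.66  1.68  0.54  0.92  0.98]
shift now-axes [1.1 0.5 0.9] shift goal-axes [1.1 0.5 0.9] rot [-0.   0.  -0.1]
clock: 13.4
position: [0.6189, -0.0298, 0.1384]
tool_rot: [-3.142, 0.001, 2.904]
force: [0.8, -1.9, 5.6]
grip_width: 0.0018
t 13.4 pos [ 0.6189 -0.0298  0.1384] yaw [-180.     0.   166.4] F [ 0.8 -1.9  5.6] M [-0.35  0.01  0.08] w 0.0018 q [ 0.37  0.72 -0.63  1.68  0.51  0.91  0.87]
shift now-axes [1.2 0.3 0.9] shift goal-axes [1.2 0.3 0.9] rot [-0.  0. -0.]
clock: 13.6
position: [0.6189, -0.0298, 0.1384]
tool_rot: [3.142, 0.001, 2.765]
force: [0.4, -1.6, 6.2]
grip_width: 0.0019
t 13.6 pos [ 0.6189 -0.0298  0.1384] yaw [180.    0.  158.4] F [ 0.4 -1.6  6.2] M [-0.43  0.04  0.39] w 0.0019 q [ 0.35  0.71 -0.6   1.69  0.49  0.9   0.75]
shift now-axes [1.2 0.2 0.9] shift goal-axes [1.2 0.2 0.9] rot [0. 0. 0.]
```

```bash
python3 -m handwheel '[{"offset":[0,0,0],"rot":[0,0,4],"claw":-1},{"offset":[0,0,0],"rot":[0,0,3],"claw":-1},{"offset":[0,0,0],"rot":[0,0,0],"claw":-1}]' 50
python3 -c "
from h import *
go(.6178,-.0292,.1375,225.4-67)"
```

```text
clock: 13.9
position: [0.6188, -0.0297, 0.1384]
tool_rot: [-3.141, 0.001, 2.645]
force: [0.0, -2.1, 5.8]
grip_width: 0.0021
t 13.9 pos [ 0.6188 -0.0297  0.1384] yaw [-1.800e+02  1.000e-01  1.515e+02] F [ 0.  -2.1  5.8] M [-0.59  0.06  1.21] w 0.0021 q [ 0.33  0.7  -0.57  1.69  0.46  0.89  0.64]
shift now-axes [ 1.2 -0.   0.9] shift goal-axes [1.2 0.1 0.9] rot [-0.   0.1 -6.9]
```

Home. Release, lift, and go to screw 2 (wing line 133°).

```bash
python3 -m handwheel '[{"offset":[0,0,0],"rot":[0,0,0],"claw":-0.2},{"offset":[0,0,0],"rot":[0,0,0],"claw":0},{"offset":[0,0,0],"rot":[0,0,0],"claw":0},{"offset":[0,0,-20],"rot":[0,0,0],"claw":0},{"offset":[0,0,-30],"rot":[0,0,0],"claw":0},{"offset":[0,0,-20],"rot":[0,0,0],"claw":0}]' 50
python3 - <<'E'
from h import *
go(.6352,.0936,.208,133)
for n in("side","top"):
    f=imaging.grab_frame(n)
    P=cloud(f);
    for i,ax in ((1,[.5125,.1107]),(3,[.6184,-.0292]),(2,[.635,.0936])):
        m=(f["range_z"]>0)&(P[...,2]>.113)&(P[...,2]<.134)&(np.linalg.norm(P[...,:2]-ax,axis=-1)<.031)
        q=P[m][:,:2]
        if len(q)<10: continue
        mu=q.mean(0);w,V=np.linalg.eigh(np.cov((q-mu).T)); d=V[:,1];print(n,i,len(q),(mu-ax).round(4),"ang",np.degrees(np.arctan2(d[1],d[0]))%180)
E
```

```text
clock: 14.5
position: [0.6188, -0.0295, 0.2094]
tool_rot: [3.141, 0.0, 2.645]
force: [0.6, 0.0, -0.3]
grip_width: 0.0426
t 14.5 pos [ 0.6188 -0.0295  0.2094] yaw [180.    0.  151.6] F [ 0.6  0.  -0.3] M [0.02 0.02 0.02] w 0.0426 q [ 0.36  0.62 -0.61  1.63  0.4   1.02  0.7 ]
shift now-axes [ 44.2 116.1   1.4] shift goal-axes [78.9 96.   1.4] rot [ 0.   0.  18.6]
side 1 62 [0.0001 0.0037] ang 120.88868703501404
side 3 81 [0.0002 0.0022] ang 160.47422242037413
side 2 61 [-0.0008  0.0039] ang 133.55377656185857
top 1 66 [-0.0014 -0.0005] ang 120.4779931592713
top 3 10 [-0.0208  0.0066] ang 160.28899245244025
top 2 68 [-0.0015  0.    ] ang 132.71270551198893
```

```bash
python3 -m handwheel '[{"offset":[14.7,38.7,0],"rot":[0,0,0],"claw":0},{"offset":[14.7,38.7,0],"rot":[0,0,0],"claw":0},{"offset":[14.7,38.7,1],"rot":[0,0,0],"claw":0},{"offset":[0,0,0],"rot":[0,0,8.5],"claw":0},{"offset":[0,0,0],"rot":[0,0,8.5],"claw":0},{"offset":[0,0,0],"rot":[0,0,1.4],"claw":0},{"offset":[0,0,0],"rot":[0,0,0],"claw":0}]' 30
python3 -c "
from h import *
go(.6352,.0936,.1375,133.2)"

```

```text
clock: 15.3
position: [0.635, 0.0933, 0.2065]
tool_rot: [-3.141, -0.0, 2.327]
force: [0.4, -0.4, -0.1]
grip_width: 0.0426
t 15.3 pos [0.635  0.0933 0.2065] yaw [-180.    -0.   133.3] F [ 0.4 -0.4 -0.1] M [-0.05  0.   -0.  ] w 0.0426 q [ 0.1   0.64 -0.53  1.57  0.36  1.03  0.23]
shift now-axes [ 0.1  0.4 69. ] shift goal-axes [ 0.1  0.4 69. ] rot [-0.  -0.   0.1]
```

```bash
python3 -m handwheel '[{"offset":[0,0.4,20],"rot":[0,0,0],"claw":0},{"offset":[0,0,20],"rot":[0,0,0],"claw":0},{"offset":[0,0,17],"rot":[0,0,0],"claw":0},{"offset":[0,0,6],"rot":[0,0,0],"claw":0},{"offset":[0,0,6],"rot":[0,0,0],"claw":0},{"offset":[0,0,0],"rot":[0,0,0],"claw":0},{"offset":[0,0,0],"rot":[0,0,0],"claw":-0.5},{"offset":[0,0,0],"rot":[0,0,0],"claw":-0.8},{"offset":[0,0,0],"rot":[0,0,0],"claw":-1},{"offset":[0,0,0],"rot":[0,0,0],"claw":-1},{"offset":[0,0,0],"rot":[0,0,0],"claw":-1}]' 30
python3 - <<'E'
from h import *
go(.6352,.0936,.1375,133.2)
f=imaging.grab_frame("side")
c=f["color"][125:265,165:320,::-1]; cv2.imwrite("pics/z7.png",cv2.resize(c,None,fx=5,fy=5,interpolation=cv2.INTER_CUBIC)[:600])
E
```

```text
clock: 16.4
position: [0.6355, 0.0935, 0.1385]
tool_rot: [3.141, 0.0, 2.324]
force: [-2.7, -1.2, 6.3]
grip_width: 0.0032
t 16.4 pos [0.6355 0.0935 0.1385] yaw [180.    0.  133.2] F [-2.7 -1.2  6.3] M [-0.33  0.55 -0.  ] w 0.0032 q [ 0.08  0.72 -0.5   1.62  0.41  0.9   0.18]
shift now-axes [ 0.3 -0.2  1. ] shift goal-axes [ 0.3 -0.2  1. ] rot [ 0.  0. -0.]
```

View pics/z7.png

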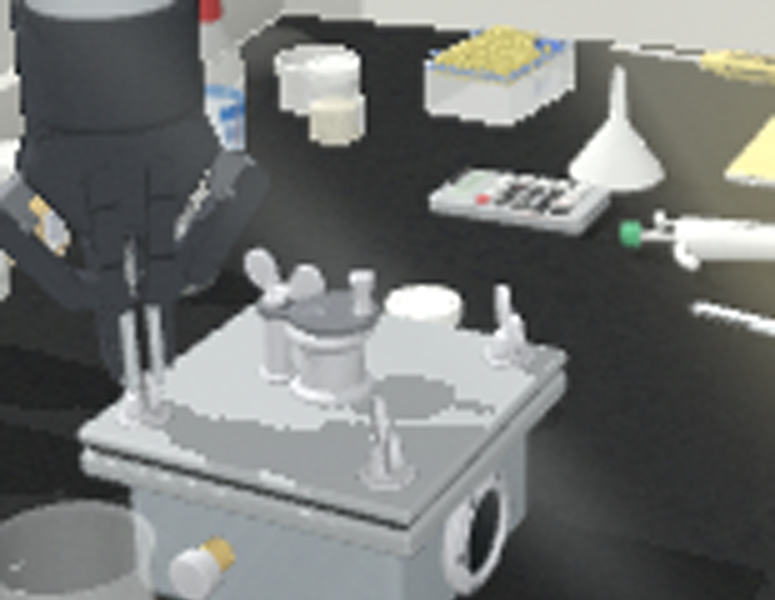

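```bash
python3 -m handwheel '[{"offset":[0,0,0],"rot":[0,0,3],"claw":-1},{"offset":[0,0,0],"rot":[0,0,6],"claw":-1},{"offset":[0,0,0],"rot":[0,0,6],"claw":-1},{"offset":[0,0,0],"rot":[0,0,6],"claw":-1},{"offset":[0,0,0],"rot":[0,0,6],"claw":-1},{"offset":[0,0,0],"rot":[0,0,6],"claw":-1},{"offset":[0,0,0],"rot":[0,0,6],"claw":-1},{"offset":[0,0,0],"rot":[0,0,6],"claw":-1},{"offset":[0,0,0],"rot":[0,0,6],"claw":-1},{"offset":[0,0,0],"rot":[0,0,4],"claw":-1}]' 50
python3 -c "
from h import *
go(.6352,.0936,.1375,133-55)"
python3 -m handwheel '[{"offset":[0,0,0],"rot":[0,0,4],"claw":-1},{"offset":[0,0,0],"rot":[0,0,4],"claw":-1}]' 50
python3 -c "
from h import *
go(.6352,.0936,.1375,133-63)"
```

```text
clock: 17.45
position: [0.6359, 0.0936, 0.1385]
tool_rot: [3.14, -0.0, 1.36]
force: [0.2, -1.7, 2.7]
grip_width: 0.0019
t 17.45 pos [0.6359 0.0936 0.1385] yaw [179.9  -0.   77.9] F [ 0.2 -1.7  2.7] M [-0.26 -0.14  0.11] w 0.0019 q [-0.07  0.68 -0.26  1.63  0.22  0.85 -0.62]
shift now-axes [-0.1 -0.7  1. ] shift goal-axes [-0.1 -0.7  1. ] rot [ 0.1 -0.  -0.1]
clock: 17.65
position: [0.636, 0.0935, 0.1386]
tool_rot: [3.14, -0.001, 1.222]
force: [-0.0, -1.4, 2.7]
grip_width: 0.0022
t 17.65 pos [0.636  0.0935 0.1386] yaw [179.9  -0.   70. ] F [-0.  -1.4  2.7] M [-0.28 -0.21  0.09] w 0.0022 q [-0.09  0.68 -0.22  1.63  0.19  0.84 -0.74]
shift now-axes [-0.2 -0.7  1.1] shift goal-axes [-0.2 -0.7  1.1] rot [ 0.1 -0.   0. ]
```

```bash
python3 -m handwheel '[{"offset":[0,0,0],"rot":[0,0,4],"claw":-1},{"offset":[0,0,0],"rot":[0,0,4],"claw":-1}]' 50
python3 -c "
from h import *
go(.6352,.0936,.1375,133-71)"
python3 -m handwheel '[{"offset":[0,0,0],"rot":[0,0,4],"claw":-1},{"offset":[0,0,0],"rot":[0,0,3],"claw":-1}]' 50
python3 -c "
from h import *
go(.6352,.0936,.1375,133-78)"
```

```text
clock: 17.85
position: [0.636, 0.0936, 0.1386]
tool_rot: [3.14, -0.001, 1.082]
force: [1.0, -0.8, 2.7]
grip_width: 0.002
t 17.85 pos [0.636  0.0936 0.1386] yaw [179.9  -0.   62. ] F [ 1.  -0.8  2.7] M [-0.24 -0.2   0.3 ] w 0.002 q [-0.12  0.68 -0.18  1.64  0.16  0.84 -0.85]
shift now-axes [-0.4 -0.8  1.1] shift goal-axes [-0.4 -0.8  1.1] rot [ 0.1 -0.   0. ]
clock: 18.05
position: [0.6359, 0.0937, 0.1386]
tool_rot: [3.14, -0.001, 0.961]
force: [-0.8, -1.4, 3.7]
grip_width: 0.0021
t 18.05 pos [0.6359 0.0937 0.1386] yaw [179.9  -0.   55.1] F [-0.8 -1.4  3.7] M [-0.42  0.03  1.15] w 0.0021 q [-0.14  0.68 -0.15  1.64  0.13  0.84 -0.95]
shift now-axes [-0.4 -0.5  1.1] shift goal-axes [-0.4 -0.5  1.1] rot [ 0.1 -0.   0.1]
```

Home. Release, then screw 4 (117°).

```bash
python3 -m handwheel '[{"offset":[0,0,0],"rot":[0,0,0],"claw":-1},{"offset":[0,0,0],"rot":[0,0,0],"claw":-0.2},{"offset":[0,0,0],"rot":[0,0,0],"claw":0},{"offset":[0,0,0],"rot":[0,0,0],"claw":0},{"offset":[0,0,-20],"rot":[0,0,0],"claw":0},{"offset":[0,0,-30],"rot":[0,0,0],"claw":0},{"offset":[0,0,-20],"rot":[0,0,0],"claw":0}]' 50
python3 - <<'E'
from h import *
go(.4952,-.0118,.208,117.2)
for n in("side","top"):
    f=imaging.grab_frame(n)
    P=cloud(f);
    for i,ax in ((1,[.5125,.1107]),(3,[.6184,-.0292]),(2,[.6355,.0936]),(4,[.4952,-.0118])):
        m=(f["range_z"]>0)&(P[...,2]>.113)&(P[...,2]<.134)&(np.linalg.norm(P[...,:2]-ax,axis=-1)<.031)
        q=P[m][:,:2]
        if len(q)<10: continue
        mu=q.mean(0);w,V=np.linalg.eigh(np.cov((q-mu).T)); d=V[:,1];print(n,i,len(q),(mu-ax).round(4),"ang",np.degrees(np.arctan2(d[1],d[0]))%180)
E
```

```text
clock: 18.75
position: [0.6357, 0.0936, 0.2095]
tool_rot: [3.141, -0.001, 0.963]
force: [1.0, 0.1, -0.1]
grip_width: 0.0432
t 18.75 pos [0.6357 0.0936 0.2095] yaw [180.   -0.   55.2] F [ 1.   0.1 -0.1] M [ 0.03 -0.03 -0.01] w 0.0432 q [-0.13  0.59 -0.16  1.59  0.11  0.97 -0.94]
shift now-axes [-166.8  -55.1    1.3] shift goal-axes [ -29.6 -173.2    1.5] rot [  0.  -0. -62.]
side 1 63 [-0.0002  0.0041] ang 120.7151641800961
side 3 81 [-0.0004  0.0021] ang 161.83568420358492
side 2 114 [-0.0004  0.0024] ang 62.985661897071715
side 4 50 [-0.0001  0.0043] ang 117.88249005827394
top 3 42 [ 0.004  -0.0018] ang 159.15512621415803
```

```bash
python3 -m handwheel '[{"offset":[-41.7,-13.8,0],"rot":[0,0,0],"claw":0},{"offset":[-41.7,-13.8,0],"rot":[0,0,0],"claw":0},{"offset":[-41.7,-13.8,0],"rot":[0,0,0],"claw":0},{"offset":[-41.7,-13.8,0],"rot":[0,0,0],"claw":0},{"offset":[0,0,0],"rot":[0,0,-8.5],"claw":0},{"offset":[0,0,0],"rot":[0,0,-8.5],"claw":0},{"offset":[0,0,0],"rot":[0,0,-8.5],"claw":0},{"offset":[0,0,0],"rot":[0,0,-8.5],"claw":0},{"offset":[0,0,0],"rot":[0,0,-8.5],"claw":0},{"offset":[0,0,0],"rot":[0,0,-8.5],"claw":0},{"offset":[0,0,0],"rot":[0,0,-8.5],"claw":0},{"offset":[0,0,0],"rot":[0,0,-2.7],"claw":0}]' 30
python3 -c "
from h import *
go(.4952,-.0118,.1375,117.4)"

```

```text
clock: 20.05
position: [0.4946, -0.0118, 0.2074]
tool_rot: [-3.141, -0.001, 2.054]
force: [0.6, 1.5, 0.3]
grip_width: 0.0429
t 20.05 pos [ 0.4946 -0.0118  0.2074] yaw [-180.    -0.   117.7] F [0.6 1.5 0.3] M [ 0.01 -0.03 -0.01] w 0.0429 q [ 0.24  0.4  -0.43  1.96  0.22  0.82  0.17]
shift now-axes [-0.3  0.6 69.9] shift goal-axes [-0.3  0.6 69.9] rot [-0.  -0.   0.3]
```

```bash
python3 -m handwheel '[{"offset":[-0.3,0.6,20],"rot":[0,0,0],"claw":0},{"offset":[0,0,20],"rot":[0,0,0],"claw":0},{"offset":[0,0,18],"rot":[0,0,0],"claw":0},{"offset":[0,0,6],"rot":[0,0,0],"claw":0},{"offset":[0,0,6],"rot":[0,0,0],"claw":0},{"offset":[0,0,0],"rot":[0,0,0],"claw":0},{"offset":[0,0,0],"rot":[0,0,0],"claw":-0.5},{"offset":[0,0,0],"rot":[0,0,0],"claw":-0.8},{"offset":[0,0,0],"rot":[0,0,0],"claw":-1},{"offset":[0,0,0],"rot":[0,0,0],"claw":-1},{"offset":[0,0,0],"rot":[0,0,0],"claw":-1}]' 30
python3 - <<'E'
from h import *
go(.4952,-.0118,.1375,117.4)
f=imaging.grab_frame("side")
c=f["color"][125:265,165:320,::-1]; cv2.imwrite("pics/z8.png",cv2.resize(c,None,fx=5,fy=5,interpolation=cv2.INTER_CUBIC)[:600])
E
```

```text
clock: 21.15
position: [0.4956, -0.0119, 0.1384]
tool_rot: [3.141, 0.0, 2.048]
force: [-1.8, -0.4, 6.2]
grip_width: 0.0034
t 21.15 pos [ 0.4956 -0.0119  0.1384] yaw [180.    0.  117.3] F [-1.8 -0.4  6.2] M [-0.17  0.59 -0.1 ] w 0.0034 q [ 0.2   0.51 -0.38  2.02  0.3   0.67  0.1 ]
shift now-axes [ 0.2 -0.3  0.9] shift goal-axes [ 0.2 -0.3  0.9] rot [ 0.   0.  -0.1]
```

View pics/z8.png

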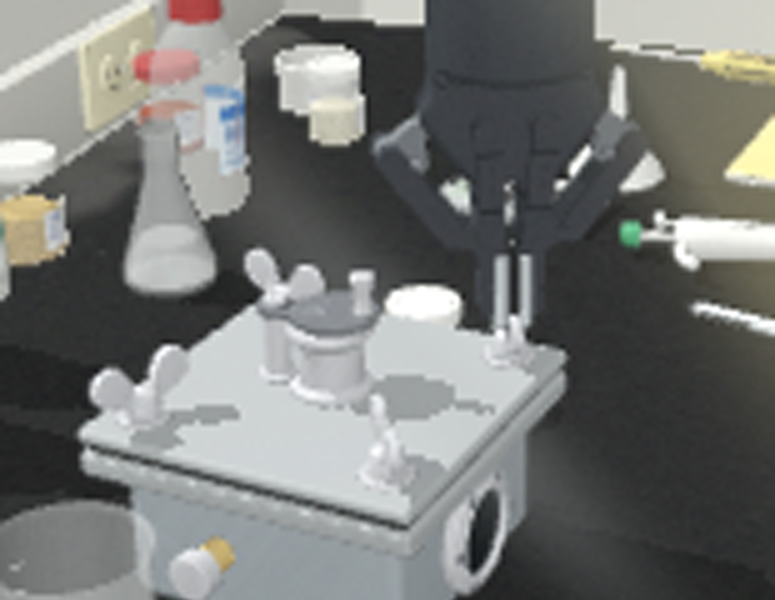

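```bash
python3 -m handwheel '[{"offset":[0,0,0],"rot":[0,0,3],"claw":-1},{"offset":[0,0,0],"rot":[0,0,6],"claw":-1},{"offset":[0,0,0],"rot":[0,0,6],"claw":-1},{"offset":[0,0,0],"rot":[0,0,6],"claw":-1},{"offset":[0,0,0],"rot":[0,0,6],"claw":-1},{"offset":[0,0,0],"rot":[0,0,6],"claw":-1},{"offset":[0,0,0],"rot":[0,0,6],"claw":-1},{"offset":[0,0,0],"rot":[0,0,6],"claw":-1},{"offset":[0,0,0],"rot":[0,0,6],"claw":-1},{"offset":[0,0,0],"rot":[0,0,4],"claw":-1}]' 50
python3 -c "
from h import *
go(.4952,-.0118,.1375,117-55)"
python3 -m handwheel '[{"offset":[0,0,0],"rot":[0,0,4],"claw":-1},{"offset":[0,0,0],"rot":[0,0,4],"claw":-1}]' 50
python3 -c "
from h import *
go(.4952,-.0118,.1375,117-63)"
```

```text
clock: 22.2
position: [0.4962, -0.0119, 0.1385]
tool_rot: [3.14, -0.001, 1.084]
force: [2.1, -2.0, 2.8]
grip_width: 0.0017
t 22.2 pos [ 0.4962 -0.0119  0.1385] yaw [179.9  -0.   62.1] F [ 2.1 -2.   2.8] M [-0.47 -0.41  0.11] w 0.0017 q [ 0.    0.49 -0.13  2.03  0.1   0.63 -0.68]
shift now-axes [-0.4 -0.9  1. ] shift goal-axes [-0.4 -0.9  1. ] rot [ 0.1 -0.   0.1]
clock: 22.4
position: [0.4963, -0.0119, 0.1385]
tool_rot: [3.14, -0.001, 0.946]
force: [2.0, -2.8, 2.0]
grip_width: 0.0021
t 22.4 pos [ 0.4963 -0.0119  0.1385] yaw [ 1.799e+02 -1.000e-01  5.420e+01] F [ 2.  -2.8  2. ] M [-0.52 -0.53  0.05] w 0.0021 q [-0.03  0.48 -0.09  2.03  0.07  0.63 -0.79]
shift now-axes [-0.5 -1.   1. ] shift goal-axes [-0.5 -1.   1. ] rot [ 0.1 -0.1  0.2]
```

```bash
python3 -m handwheel '[{"offset":[0,0,0],"rot":[0,0,4],"claw":-1},{"offset":[0,0,0],"rot":[0,0,4],"claw":-1}]' 50
python3 -c "
from h import *
go(.4952,-.0118,.1375,117-71)"
python3 -m handwheel '[{"offset":[0,0,0],"rot":[0,0,4],"claw":-1},{"offset":[0,0,0],"rot":[0,0,3],"claw":-1}]' 50
python3 -c "
from h import *
go(.4952,-.0118,.1375,117-78)"
```

```text
clock: 22.6
position: [0.4964, -0.012, 0.1385]
tool_rot: [3.14, -0.001, 0.806]
force: [2.6, -2.5, 2.4]
grip_width: 0.0017
t 22.6 pos [ 0.4964 -0.012   0.1385] yaw [ 1.799e+02 -1.000e-01  4.620e+01] F [ 2.6 -2.5  2.4] M [-0.65 -0.67  0.11] w 0.0017 q [-0.06  0.48 -0.05  2.03  0.04  0.62 -0.9 ]
shift now-axes [-0.7 -1.   1. ] shift goal-axes [-0.7 -1.   1. ] rot [ 0.1 -0.1  0.2]
clock: 22.8
position: [0.4963, -0.0119, 0.1385]
tool_rot: [3.14, -0.001, 0.685]
force: [2.6, -2.3, 3.1]
grip_width: 0.0017
t 22.8 pos [ 0.4963 -0.0119  0.1385] yaw [ 1.799e+02 -1.000e-01  3.920e+01] F [ 2.6 -2.3  3.1] M [-0.55 -0.55  0.73] w 0.0017 q [-0.08  0.48 -0.02  2.03  0.02  0.62 -1.  ]
shift now-axes [-0.8 -0.8  1. ] shift goal-axes [-0.8 -0.8  1. ] rot [ 0.1 -0.1  0.2]
```

```bash
python3 -m handwheel '[{"offset":[0,0,0],"rot":[0,0,4],"claw":-1},{"offset":[0,0,0],"rot":[0,0,0],"claw":-1},{"offset":[0,0,0],"rot":[0,0,0],"claw":-1}]' 50
python3 -c "
from h import *
go(.4952,-.0118,.1375,117-78)"
python3 -m handwheel '[{"offset":[0,0,0],"rot":[0,0,0],"claw":-0.2},{"offset":[0,0,0],"rot":[0,0,0],"claw":0},{"offset":[0,0,0],"rot":[0,0,0],"claw":0},{"offset":[0,0,-20],"rot":[0,0,0],"claw":0},{"offset":[0,0,-30],"rot":[0,0,0],"claw":0},{"offset":[0,0,-25],"rot":[0,0,0],"claw":0}]' 50
python3 - <<'E'
from h import *
for n in("side","top"):
    f=imaging.grab_frame(n)
    c=f["color"][135:235,195:300,::-1]; cv2.imwrite(f"pics/z9{n}.png",cv2.resize(c,None,fx=6,fy=6,interpolation=cv2.INTER_CUBIC)[:600])
    P=cloud(f);
    for i,ax in ((1,[.5125,.1107]),(3,[.6184,-.0292]),(2,[.6355,.0936]),(4,[.4958,-.0118])):
        m=(f["range_z"]>0)&(P[...,2]>.113)&(P[...,2]<.134)&(np.linalg.norm(P[...,:2]-ax,axis=-1)<.031)
        q=P[m][:,:2]
        if len(q)<10: continue
        mu=q.mean(0);w,V=np.linalg.eigh(np.cov((q-mu).T)); d=V[:,1];print(n,i,len(q),(mu-ax).round(4),"ang",np.degrees(np.arctan2(d[1],d[0]))%180)
    m=(f["range_z"]>0)&(P[...,2]>.148)&(P[...,2]<.160)&(np.linalg.norm(P[...,:2]-[.553,.04],axis=-1)<.02)
    print("thumb",m.sum(),P[m].mean(0).round(4) if m.any() else "")
    for t,z in (("dust_thumb",.1465),("dust_pin",.137)):
        print(t,[(round(d["conf"],2),np.round(atz(f,d["uv"],z)[:2],4)) for d in imaging.mark_of(t,n)])
go(.551,.04,.20,-5)
E
```

```text
clock: 23.1
position: [0.4962, -0.0118, 0.1384]
tool_rot: [3.14, -0.001, 0.62]
force: [2.5, -2.8, 6.3]
grip_width: 0.0018
t 23.1 pos [ 0.4962 -0.0118  0.1384] yaw [ 1.799e+02 -1.000e-01  3.550e+01] F [ 2.5 -2.8  6.3] M [-0.56 -0.5   1.04] w 0.0018 q [-0.09  0.48 -0.    2.03  0.    0.62 -1.05]
shift now-axes [-0.9 -0.6  0.9] shift goal-axes [-0.8 -0.6  0.9] rot [ 0.1 -0.1 -3.5]
clock: 23.7
position: [0.4953, -0.0117, 0.214]
tool_rot: [-3.141, 0.0, 0.617]
force: [1.2, -1.4, 0.1]
grip_width: 0.0426
side 1 60 [-0.0002  0.0038] ang 120.53616404378884
side 3 80 [-0.0001  0.002 ] ang 161.76972547898694
side 2 118 [-0.0005  0.0021] ang 63.10445715690059
side 4 107 [0.     0.0021] ang 43.53222018289895
thumb 20 [0.5509 0.0369 0.1538]
dust_thumb [(0.75, array([0.5631, 0.0271])), (0.38, array([0.5944, 0.0237]))]
dust_pin [(0.67, array([0.5989, 0.0315])), (0.23, array([0.4906, 0.2327]))]
top 1 69 [-0.0012 -0.0011] ang 120.48285933726008
top 2 59 [-0.0006  0.0025] ang 62.89345757030384
thumb 0 
dust_thumb []
dust_pin []
t 24.0 pos [ 0.495  -0.0117  0.2121] yaw [-1.80e+02  1.00e-01  3.54e+01] F [-0.3 -0.8  0. ] M [ 0.03 -0.01  0.06] w 0.0427 q [-0.1   0.37  0.    1.98 -0.    0.8  -1.05]
shift now-axes [75.6 -9.8 12. ] shift goal-axes [ 51.2 -56.4  12.1] rot [-0.   0.1 40.4]
```

View pics/z9side.png

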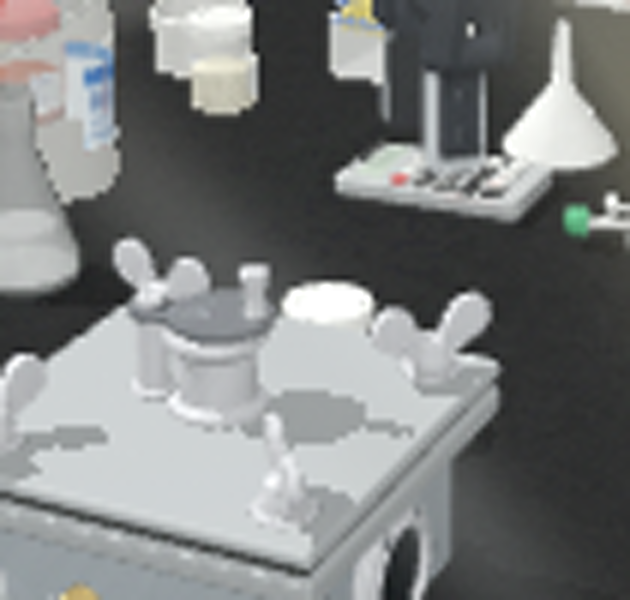

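View pics/z9top.png

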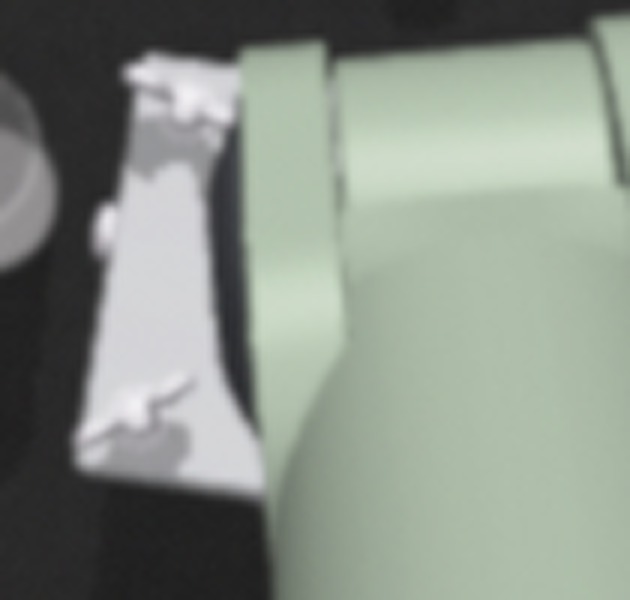

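```bash
python3 -m handwheel '[{"offset":[0,0,0],"rot":[0,0,8],"claw":0},{"offset":[0,0,0],"rot":[0,0,8],"claw":0},{"offset":[0,0,0],"rot":[0,0,8],"claw":0},{"offset":[0,0,0],"rot":[0,0,8],"claw":0},{"offset":[0,0,0],"rot":[0,0,0],"claw":0}]' 30
python3 -c "
from h import *
go(.551,.0345,.20,3)"
```

```text
clock: 24.5
position: [0.4951, -0.0116, 0.212]
tool_rot: [3.141, 0.002, 0.056]
force: [-0.3, 0.3, 0.9]
grip_width: 0.0424
t 24.5 pos [ 0.4951 -0.0116  0.212 ] yaw [1.8e+02 1.0e-01 3.2e+00] F [-0.3  0.3  0.9] M [-0.04 -0.    0.03] w 0.0424 q [-0.2   0.37  0.14  1.98 -0.07  0.8  -1.54]
shift now-axes [ 58.4 -42.9  11.9] shift goal-axes [ 58.2 -43.2  12. ] rot [0.  0.1 0.2]
```

```bash
python3 -m handwheel '[{"offset":[29,-21.5,0],"rot":[0,0,0],"claw":0},{"offset":[29,-21.5,0],"rot":[0,0,0],"claw":0},{"offset":[0,0,20],"rot":[0,0,0],"claw":0},{"offset":[0,0,10],"rot":[0,0,0],"claw":0},{"offset":[0,0,0],"rot":[0,0,0],"claw":0}]' 30
python3 - <<'E'
from h import *
go(.551,.0345,.162,3)
f=imaging.grab_frame("side")
c=f["color"][125:265,165:320,::-1]; cv2.imwrite("pics/z10.png",cv2.resize(c,None,fx=5,fy=5,interpolation=cv2.INTER_CUBIC)[:600])
E
```

```text
clock: 25.0
position: [0.5496, 0.0339, 0.1812]
tool_rot: [3.141, 0.004, 0.061]
force: [-0.9, -0.4, 0.1]
grip_width: 0.0426
t 25.0 pos [0.5496 0.0339 0.1812] yaw [180.    0.2   3.5] F [-0.9 -0.4  0.1] M [ 0.01 -0.01  0.  ] w 0.0426 q [-0.26  0.5   0.12  1.87 -0.08  0.79 -1.61]
shift now-axes [ 1.5 -0.5 19.2] shift goal-axes [ 1.4 -0.5 19.2] rot [0.  0.2 0.5]
```

View pics/z10.png

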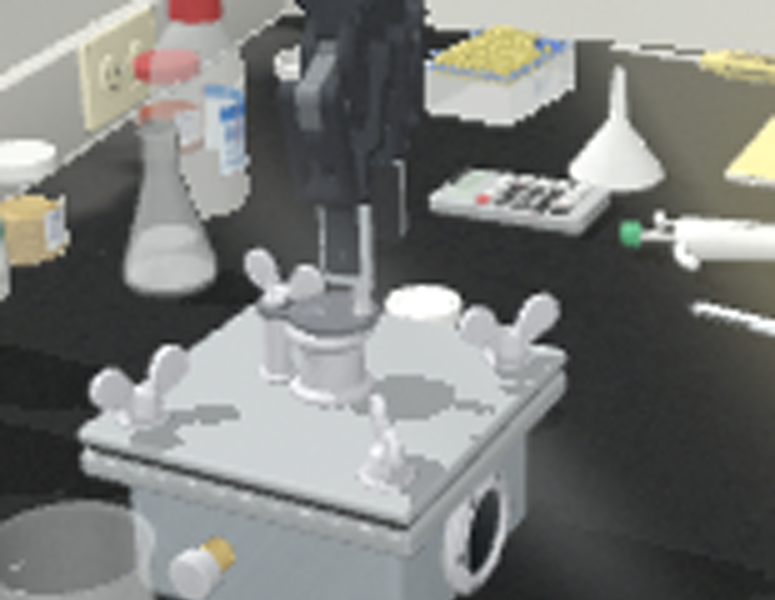

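```bash
python3 -m handwheel '[{"offset":[1,0,9],"rot":[0,0,0],"claw":0},{"offset":[0,0,9],"rot":[0,0,0],"claw":0},{"offset":[0,0,0],"rot":[0,0,0],"claw":0},{"offset":[0,0,0],"rot":[0,0,0],"claw":-0.4},{"offset":[0,0,0],"rot":[0,0,0],"claw":-0.7},{"offset":[0,0,0],"rot":[0,0,0],"claw":-1},{"offset":[0,0,0],"rot":[0,0,0],"claw":-1},{"offset":[0,0,0],"rot":[0,0,0],"claw":-1}]' 20
python3 - <<'E'
from h import *
go(.551,.0345,.162,3)
f=imaging.grab_frame("side")
c=f["color"][125:265,165:320,::-1]; cv2.imwrite("pics/z11.png",cv2.resize(c,None,fx=5,fy=5,interpolation=cv2.INTER_CUBIC)[:600])
E
```

```text
clock: 25.85
position: [0.552, 0.0346, 0.1651]
tool_rot: [-3.142, -0.0, 0.059]
force: [-1.7, 0.1, 3.9]
grip_width: 0.0096
t 25.85 pos [0.552  0.0346 0.1651] yaw [-180.    -0.     3.4] F [-1.7  0.1  3.9] M [-0.09  0.27 -0.03] w 0.0096 q [-0.25  0.52  0.12  1.88 -0.08  0.75 -1.6 ]
shift now-axes [-1.   0.1  3.1] shift goal-axes [-1.   0.1  3.1] rot [-0.  -0.   0.4]
```

View pics/z11.png

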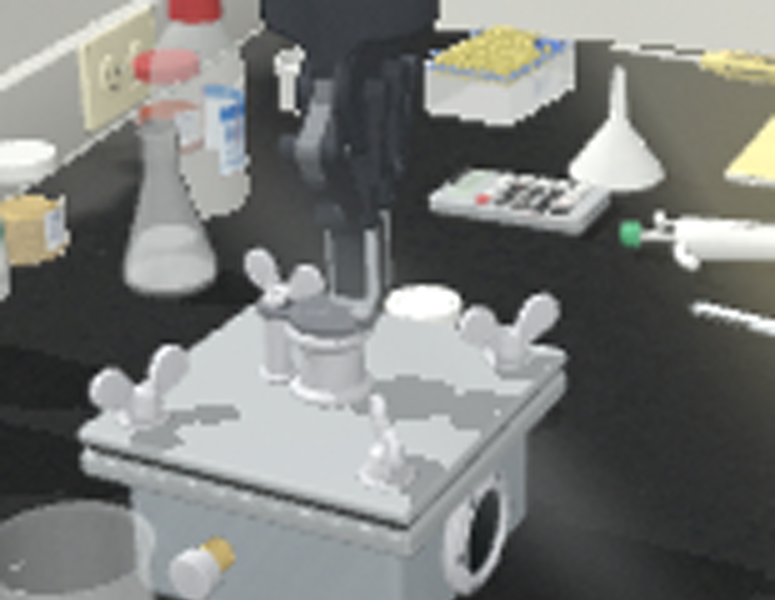

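```bash
python3 -m handwheel '[{"offset":[0.4,6,0],"rot":[0,0,-8],"claw":-1},{"offset":[0.4,6,0],"rot":[0,0,-8],"claw":-1},{"offset":[0.4,6,0],"rot":[0,0,-8],"claw":-1},{"offset":[0.4,6,0],"rot":[0,0,-8],"claw":-1}]' 20
python3 -c "
from h import *
a=np.radians(183+32);go(.5937+.043*np.cos(a),.0368+.043*np.sin(a),.165,35)"
```

```text
clock: 26.3
position: [0.5595, 0.0119, 0.1651]
tool_rot: [-3.141, 0.0, 0.623]
force: [-1.5, -0.2, 4.2]
grip_width: 0.0098
t 26.3 pos [0.5595 0.0119 0.1651] yaw [-180.     0.    35.7] F [-1.5 -0.2  4.2] M [0.04 0.47 0.05] w 0.0098 q [-0.1   0.53 -0.03  1.85  0.03  0.76 -1.1 ]
shift now-axes [-0.7 -0.8  0.1] shift goal-axes [-0.8 -0.8  0.1] rot [-0.   0.   0.7]
```

```bash
python3 -m handwheel '[{"offset":[0.4,6,0],"rot":[0,0,-8],"claw":-1},{"offset":[0.4,6,0],"rot":[0,0,-8],"claw":-1},{"offset":[0.4,6,0],"rot":[0,0,-8],"claw":-1},{"offset":[0.4,6,0],"rot":[0,0,-8],"claw":-1},{"offset":[0.4,6,0],"rot":[0,0,-8],"claw":-1},{"offset":[0.4,6,0],"rot":[0,0,-8],"claw":-1}]' 20
python3 -c "
from h import *
a=np.radians(183+80);go(.5937+.043*np.cos(a),.0368+.043*np.sin(a),.165,83)"
python3 -m handwheel '[{"offset":[0.2,4,0],"rot":[0,0,-5],"claw":-1},{"offset":[0.2,4,0],"rot":[0,0,-5],"claw":-1}]' 20
python3 -c "
from h import *
a=np.radians(183+90);go(.5937+.043*np.cos(a),.0368+.043*np.sin(a),.165,93)"
```

```text
clock: 26.9
position: [0.5899, -0.0062, 0.1651]
tool_rot: [-3.141, 0.0, 1.46]
force: [-2.1, 0.3, 4.1]
grip_width: 0.0091
t 26.9 pos [ 0.5899 -0.0062  0.1651] yaw [-180.     0.    83.7] F [-2.1  0.3  4.1] M [0.09 0.46 0.06] w 0.0091 q [ 0.09  0.58 -0.25  1.76  0.18  0.83 -0.36]
shift now-axes [ 0.2 -1.5  0.1] shift goal-axes [ 0.2 -1.5  0.1] rot [-0.   0.   0.7]
clock: 27.1
position: [0.5979, -0.0063, 0.1651]
tool_rot: [-3.141, 0.0, 1.633]
force: [-3.0, -1.0, 6.1]
grip_width: 0.0094
t 27.1 pos [ 0.5979 -0.0063  0.1651] yaw [-180.     0.    93.6] F [-3.  -1.   6.1] M [-0.19  0.58  0.1 ] w 0.0094 q [ 0.11  0.59 -0.29  1.74  0.22  0.84 -0.21]
shift now-axes [ 0.3 -2.   0.1] shift goal-axes [ 0.3 -2.   0.1] rot [-0.   0.   0.6]
```

```bash
python3 -m handwheel '[{"offset":[0.1,2,0],"rot":[0,0,-3],"claw":-1},{"offset":[0.1,1.5,0],"rot":[0,0,-2],"claw":-1},{"offset":[0,0,0],"rot":[0,0,0],"claw":-1}]' 20
python3 -c "
from h import *
go(.6,0,.165,98)"
```

```text
clock: 27.4
position: [0.6015, -0.0059, 0.1651]
tool_rot: [3.141, 0.0, 1.718]
force: [-1.2, -1.7, 4.0]
grip_width: 0.0096
t 27.4 pos [ 0.6015 -0.0059  0.1651] yaw [180.    0.   98.4] F [-1.2 -1.7  4. ] M [-0.46  0.19  0.1 ] w 0.0096 q [ 0.13  0.6  -0.31  1.73  0.23  0.85 -0.14]
shift now-axes [ 6.1 -0.6  0.1] shift goal-axes [ 6.1 -0.7  0.1] rot [0.  0.  0.4]
```

```bash
python3 -m handwheel '[{"offset":[0.1,1.5,0],"rot":[0,0,-2],"claw":-1},{"offset":[0.1,1.5,0],"rot":[0,0,-2],"claw":-1},{"offset":[0,0,0],"rot":[0,0,0],"claw":-1}]' 20
python3 -c "
from h import *
go(.6,0,.165,98)"
```

```text
clock: 27.7
position: [0.6032, -0.0056, 0.1649]
tool_rot: [-3.139, 0.001, 1.788]
force: [-9.6, -4.9, 11.8]
grip_width: 0.0093
t 27.7 pos [ 0.6032 -0.0056  0.1649] yaw [-179.8    0.   102.4] F [-9.6 -4.9 11.8] M [-0.94  2.26  0.01] w 0.0093 q [ 0.14  0.6  -0.33  1.72  0.25  0.86 -0.08]
shift now-axes [ 6.2 -1.9 -0.1] shift goal-axes [ 6.  -2.4 -0.1] rot [-0.2  0.   4.4]
```

Stop reached (about 10 N reaction). Open, lift and check.

```bash
python3 -m handwheel '[{"offset":[0,-1.5,0],"rot":[0,0,0],"claw":-1},{"offset":[0,0,0],"rot":[0,0,0],"claw":-0.4},{"offset":[0,0,0],"rot":[0,0,0],"claw":-0.1},{"offset":[0,0,0],"rot":[0,0,0],"claw":0},{"offset":[0,0,-10],"rot":[0,0,0],"claw":0},{"offset":[0,0,-30],"rot":[0,0,0],"claw":0},{"offset":[0,0,-40],"rot":[0,0,0],"claw":0},{"offset":[0,0,-40],"rot":[0,0,0],"claw":0}]' 20
python3 -c "
from h import *
go(.45,-.2,.28,102)"
```

```text
clock: 28.5
position: [0.6025, -0.0049, 0.2869]
tool_rot: [-3.141, -0.0, 1.787]
force: [-0.5, -0.5, 0.5]
grip_width: 0.0427
t 28.5 pos [ 0.6025 -0.0049  0.2869] yaw [-180.    -0.   102.4] F [-0.5 -0.5  0.5] M [ 0.04 -0.01  0.  ] w 0.0427 q [ 0.16  0.47 -0.36  1.61  0.18  1.1  -0.03]
shift now-axes [-157.8 -190.7    6.9] shift goal-axes [-159.1 -189.7    6.9] rot [-0.  -0.   0.4]
```

```bash
python3 -m handwheel '[{"offset":[-45,-44,0],"rot":[0,0,0],"claw":0},{"offset":[-45,-44,0],"rot":[0,0,0],"claw":0},{"offset":[-45,-44,0],"rot":[0,0,0],"claw":0},{"offset":[-45,-44,0],"rot":[0,0,0],"claw":0},{"offset":[-45,-44,0],"rot":[0,0,0],"claw":0},{"offset":[-45,-44,0],"rot":[0,0,0],"claw":0},{"offset":[0,0,0],"rot":[0,0,0],"claw":0}]' 20
python3 - <<'E'
from h import *
go(.35,-.35,.28,102)
for n in("side","top"):
    f=imaging.grab_frame(n)
    c=f["color"][135:235,170:295,::-1]; cv2.imwrite(f"pics/z12{n}.png",cv2.resize(c,None,fx=6,fy=6,interpolation=cv2.INTER_CUBIC)[:600])
    P=cloud(f);
    for i,ax in ((1,[.5125,.1107]),(3,[.6184,-.0292]),(2,[.6355,.0936]),(4,[.4958,-.0118])):
        m=(f["range_z"]>0)&(P[...,2]>.113)&(P[...,2]<.131)&(np.linalg.norm(P[...,:2]-ax,axis=-1)<.031)
        q=P[m][:,:2]
        if len(q)<10: continue
        mu=q.mean(0);w,V=np.linalg.eigh(np.cov((q-mu).T)); d=V[:,1];print(n,i,len(q),(mu-ax).round(4),"ang",np.degrees(np.arctan2(d[1],d[0]))%180)
    m=(f["range_z"]>0)&(P[...,2]>.145)&(P[...,2]<.160)&(np.linalg.norm(P[...,:2]-[.58,.02],axis=-1)<.06)
    print("thumb",m.sum(),P[m].mean(0).round(4) if m.any() else "")
    for t,z in (("dust_thumb",.1465),("dust_pin",.137),("port",.132),("jar",0),("beaker",0),("hexkey",0)):
        print(t,[(round(d["conf"],2),np.round(atz(f,d["uv"],z)[:2],4)) for d in imaging.mark_of(t,n)])
E
```

```text
clock: 29.2
position: [0.4401, -0.2652, 0.2856]
tool_rot: [-3.14, 0.002, 1.778]
force: [1.7, 0.7, 0.2]
grip_width: 0.0426
t 29.2 pos [ 0.4401 -0.2652  0.2856] yaw [-1.799e+02  1.000e-01  1.019e+02] F [1.7 0.7 0.2] M [ 0.03 -0.03  0.05] w 0.0426 q [ 0.65  0.32 -0.29  1.84  0.11  1.    0.53]
shift now-axes [ -64.4 -105.6    5.9] shift goal-axes [ -64.3 -105.7    5.6] rot [-0.1  0.1 -0.1]
side 1 61 [-0.      0.0037] ang 120.80616322815804
side 3 20 [ 0.0148 -0.0032] ang 161.83132677832322
side 2 117 [-0.0005  0.0024] ang 62.62397572871009
side 4 108 [-0.      0.0019] ang 43.062415031483
thumb 24 [ 0.6019 -0.0032  0.1525]
dust_thumb [(0.72, array([ 0.6093, -0.0027]))]
dust_pin [(0.56, array([0.6108, 0.0095])), (0.5, array([0.6028, 0.025 ]))]
port [(0.89, array([0.5705, 0.0372]))]
jar []
beaker [(0.97, array([0.6257, 0.181 ]))]
hexkey []
top 1 64 [-0.0014 -0.0008] ang 119.99995608802129
top 3 56 [-0.0013  0.0001] ang 160.53782010013217
top 2 64 [-0.0022 -0.0007] ang 62.92219561277052
top 4 57 [-0.002  -0.0007] ang 44.05436089984141
thumb 20 [ 0.6011 -0.006   0.1546]
dust_thumb [(0.21, array([0.6325, 0.0864]))]
dust_pin [(0.84, array([0.5878, 0.0368]))]
port [(0.69, array([0.5618, 0.045 ]))]
jar [(0.78, array([ 0.5828, -0.1496]))]
beaker [(0.83, array([0.6231, 0.1866])), (0.25, array([0.3871, 0.0626]))]
hexkey [(0.6, array([0.3931, 0.0579]))]
```

View pics/z12side.png

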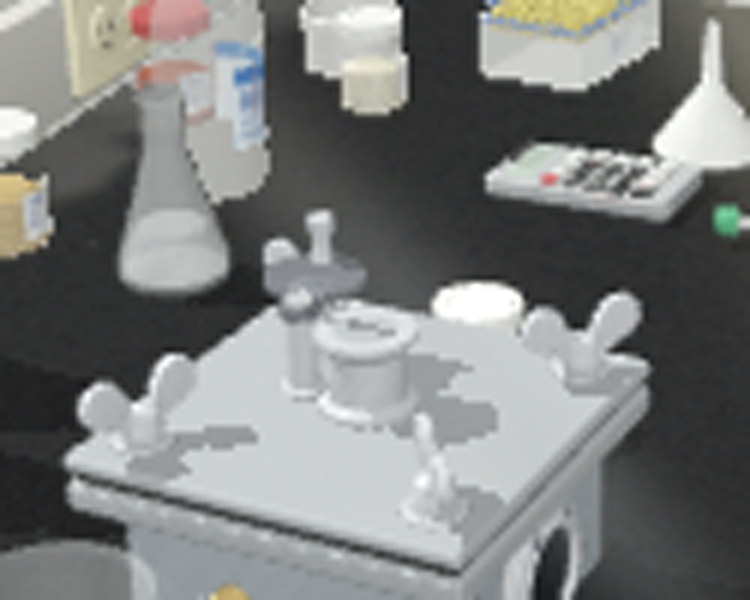

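View pics/z12top.png

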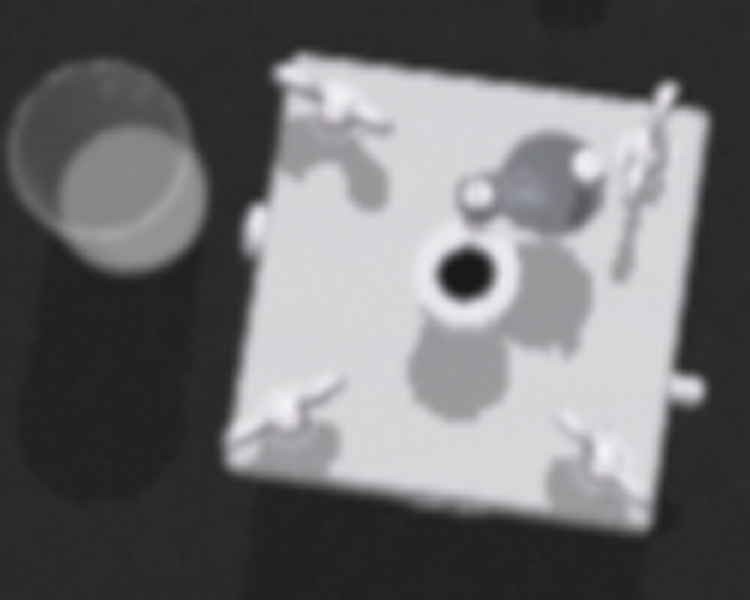

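```bash
python3 -c "
from workcell import bot
print(bot.job_done())"
```

```text
the job is handed in; nothing more can be done
None
```

All four wing screws are home against their stops, the dust cover is swung aside to its stop, and the job was handed in at about 29 s. I turned the screws in the order 1, 3, 2, 4. The port stayed covered until the last screw was tight.

**Screws:** Each one ended against a hard resistance of about 1.0–1.2 N m, compared with about 0.1 N m while turning. In the last pictures the turns measured roughly 1.02, 1.22, 1.13 and 1.28 rad for screws 1 to 4. That fits the 1.4 rad stop with loose starts between 0 and 0.4 rad. The wing angles were unchanged in later pictures.

**Dust cover:** The swing came to about 1.9 rad, where it met a reaction of about 10 N. The top view shows the port bore fully open.

**Beaker, jar and hex key:** I took no part of the arm near them. The detector's positions for the jar and hex key, before and after, differ by no more than about 6 mm, and the side view puts the beaker within about 3 mm. I take that as detector scatter.

**Checks that disagreed:** Some network marks were off by a few millimetres. One low-confidence thumb-pin mark in the top view was plainly wrong. I used the depth images and the gripper's own readings instead.

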